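# Close and start the bedside drying dock

## Task

Close the drying dock for the night: try the screw caps on its threaded post, screw the one that fits fully home, and then press the dock's start button right down. Stand every other cap upright in the grey caddy, nest all the white cups into one straight stack standing on the green tray, and do not knock the spectacle case, cream tin, drinking glass or battery box about.

Things in the scene. Friction and masses are not known exactly. Their poses are not given: they have to be found in the camera images.
- cap_1: Steel screw cap (may be absent), upright, 160 g: open 12-sided skirt 58 mm across, 40 mm high, below a solid hexagonal head 46 mm across flats, 36 to 72 mm high. Origin at the centre of the lower rim, z up; x axis square to a pair of flats. Caps look alike outside; just one fits the post, which one varies. A wrong cap binds after 16 mm of descent or less and stays at least 7 mm above home.
- cap_2: Steel screw cap (may be absent), upright, 160 g: open 12-sided skirt 58 mm across, 40 mm high, below a solid hexagonal head 46 mm across flats, 36 to 72 mm high. Origin at the centre of the lower rim, z up; x axis square to a pair of flats. Caps look alike outside; just one fits the post, which one varies. A wrong cap binds after 16 mm of descent or less and stays at least 7 mm above home.
- cap_3: Steel screw cap (may be absent), upright, 160 g: open 12-sided skirt 58 mm across, 40 mm high, below a solid hexagonal head 46 mm across flats, 36 to 72 mm high. Origin at the centre of the lower rim, z up; x axis square to a pair of flats. Caps look alike outside; just one fits the post, which one varies. A wrong cap binds after 16 mm of descent or less and stays at least 7 mm above home.
- cap_4: Steel screw cap (may be absent), upright, 160 g: open 12-sided skirt 58 mm across, 40 mm high, below a solid hexagonal head 46 mm across flats, 36 to 72 mm high. Origin at the centre of the lower rim, z up; x axis square to a pair of flats. Caps look alike outside; just one fits the post, which one varies. A wrong cap binds after 16 mm of descent or less and stays at least 7 mm above home.
- cup_1: White drying cup (may be absent), hollow, tapered, upright on the table at first: 64 mm across the rim, 44 mm across the foot, 56 mm high, wall 2.5 mm, inner floor 22 mm above the foot, 90 g. Cups are alike; nested, the next one stands 22 mm higher. Origin at the centre of the foot, z up.
- cup_2: White drying cup (may be absent), hollow, tapered, upright on the table at first: 64 mm across the rim, 44 mm across the foot, 56 mm high, wall 2.5 mm, inner floor 22 mm above the foot, 90 g. Cups are alike; nested, the next one stands 22 mm higher. Origin at the centre of the foot, z up.
- cup_3: White drying cup (may be absent), hollow, tapered, upright on the table at first: 64 mm across the rim, 44 mm across the foot, 56 mm high, wall 2.5 mm, inner floor 22 mm above the foot, 90 g. Cups are alike; nested, the next one stands 22 mm higher. Origin at the centre of the foot, z up.
- cup_4: White drying cup (may be absent), hollow, tapered, upright on the table at first: 64 mm across the rim, 44 mm across the foot, 56 mm high, wall 2.5 mm, inner floor 22 mm above the foot, 90 g. Cups are alike; nested, the next one stands 22 mm higher. Origin at the centre of the foot, z up.
- dock: White drying dock, a fixed block 160 (x) by 120 (y) by 30 mm high; origin at the centre of its underside. Its far part carries a fixed upright threaded aluminium post, its near part the start button. The post is 42 mm across over the thread, 33 mm high; right-handed coarse thread of several starts: clockwise from above screws down, 48 mm per full turn, about 2 mm play, little friction.
- seat (a point): Centre of the post's foot on the dock's flat top, 35 mm from the dock's centre along its +x. A cap lowered over the post rests on the thread, its rim 8 to 28 mm above this; the fitting cap, turned clockwise (1.1 to 3.3 rad), descends steadily until its rim lies on the dock: fully home. A wrong cap that binds lifts off after turning it back.
- start (a joint): The dock's start button, m of travel: 0 released, 0.006 fully pressed (about 5 N, springs back).
- start_top (a point): Centre of the top of the start button, a white disc 32 mm across in a grey collar, about 22 mm above the dock's top, 85 mm from the post on the robot's side.
- caddy: Translucent grey open battery caddy, fixed, 250 (x) by 95 (y) by 30 mm, walls and floor 4 mm; origin at the centre of its underside. Room for three caps upright in a row along its x, about 78 mm apart.
- tray: Green silicone tray, fixed, 110 by 110 mm, 14 mm high, walls and floor 5 mm; origin at the centre of its underside.
- case: Bystander: steel spectacle case, 65 by 160 by 36 mm, origin under its centre.
- tin: Bystander: small round cream tin, 44 mm across, 26 mm high, origin under its centre.
- tumbler: Bystander: drinking glass, 70 mm across, 95 mm high, origin under its centre.
- batteries: Bystander: cardboard battery box, 50 by 75 by 25 mm, origin under its centre.
Mind the look-alikes: they are no part of the job. Leave any orange look-alike of the cup_2 alone.

How it is judged:
By the outcome, as a careful person would: the job done as asked, in the order asked, and still so for the second after the job is handed in, with the robot touching nothing.
Of cap_1, cap_3 only 1 to 2 are there at a start; the rules pass over those that are not, and their reading is None.
Of cup_1, cup_2, cup_3, cup_4 only 3 to 4 are there at a start; the rules pass over those that are not, and their reading is None.
At some moment in a run one of cup_1, cup_2, cup_3, cup_4 may be knocked a few centimetres aside while the robot is not near it.
It also fails if it takes over 210 s, if anything falls off the work surface, if the arm or the gripper's body presses on something with over 40 N, if the wrist force passes 120 N, or if a joint passes its speed limit or range.

## Robot

A 6-joint arm with a two-finger parallel gripper is mounted at the origin on the work surface. World frame = base frame: x ahead of the robot, y to its left, z up, the work surface at z = 0. Lengths are in m, angles in rad, forces in N, time in s.
With the tool pointing down it reaches from about 0.425 to 0.925 m from the base axis. Payload 12.5 kg.
Tool frame: the origin (TCP) lies at the very end of the fingers, on their centre line; the grasp point (between the pads) lies 19 mm behind it; z points along the fingers, y is the line along which they close (so a half turn about z gives the same grasp; the last joint's range is limited). The gripper opens to 85 mm and grips with 20 to 120 N. Pads are 22 mm wide; open, the fingers measure 114 mm over their backs; the gripper's body (76 mm by 85 mm) begins 54 mm behind the grasp point. The pads swing forward as they close: fully open they stand 13 mm farther back than shut.
Start: joints at [1.174, 0.491, 1.559, -0, 1.092, -0.106], TCP at [0.179, 0.599, 0.231] pointing down, gripper open.
Joint ranges: [-3.1, 3.1], [-0.84, 2.19], [0.05, 2.79], [-1.13, 4.28], [0.06, 2.93], [-2.69, 2.69]. Speed limits (rad/s): [2.22, 2.22, 2.79, 3.14, 3.14, 3.14].

## Interface

Orientations are given as a unit quaternion [w, x, y, z].
In Python, from station import * gives the robot as it stands. The module is installed in compiled form; this text tells all that it offers.
- The arm moves only by the tool carry_out, never from a script. Its argument "increments" is a list of rows, each an object with "grip": the gripper's target within -1 to 1 (fully open at 1, half-way at 0, shut at -1); "travel": the shift along the tool's x, y, z in units of 0.06 m (1.0 is 0.06 m), a list of three; "twist": the turn, a rotation vector about the tool's x, y, z in units of 4 degrees (1.0 is 4 degrees), a list of three. A call has 1 to 5 rows; each row shifts and turns the commanded pose from where the row before left it, along the tool's axes as they then stand; what a row does not reach is not made up. A row lasts 1/8 s, in which the tool goes at most 62.5 mm and 10.7 degrees, less where a joint would pass 70% of its speed; a pose out of reach is approached as far as the arm can. A call with a number of a shift or a turn outside -1 to 1 is refused whole. A call with a gripper value outside its range is refused whole. The fingers move at their own pace and stop on an object; "squeeze" is the grip in N (left out, the last holds). Time passes only in rows, so rows that do not move let the fingers close. It gives the time, the measured TCP pose, the force, the opening and the grip force at its end, in the units of the state.
- get_state(): the state, without advancing time (a new reading comes with each control period).
- camera(name): name is "side" or "top"; returns (picture, depth): 420x560x3 uint8, red, green, blue; 420x560 float32, m along the optical axis (not along the pixel's ray), 0 where there is no reading.
- get_calibration(name): a dict with "K" (3x3 intrinsics, pixels), "world_to_cam" (4x4, takes a point from world to camera coordinates). Camera axes: x right, y up, looking along -z (the intrinsics and any distortion apply to the point x, -y, -z); pixel columns grow to the right and rows downward; lengths in m; the calibration is good to about 2 mm. A picture is of the moment at which its call begins. get_calibration takes no time and is no camera call.
- close_job(): hands the job in; it is judged then, once.
The state is a dict: "clock": time; "joints": joint angles; "qvel": joint speeds; "effort": joint torques, N m; "eef_pos": TCP position; "eef_rot": TCP orientation; "ft_force": force on the tool from outside, world axes, zero at the start; "ft_torque": the same for the moment, N m; "width": opening from 0.0 (shut) to 1.0 (fully open); "grip_force": force on a finger pad.
Only numpy, scipy, OpenCV 4.12 (cv2) and the standard library are available. Lean on these libraries where they do the work, as an engineer would, in place of code of your own. Each camera call takes 0.05 s, during which the arm holds its last target. There are 200 camera calls.

## Working session

There is one attempt and no reset: what is moved stays moved. The work goes in short steps, Python scripts to look and compute and a tool call to move; the robot and the scene stay as the last step left them, time stands still between calls to the robot, and variables do not carry over. Pictures are saved under pics/ and viewed, at most 14 in all, crops included, and the job is handed in when it is done.

Besides the shell and the picture viewer there is one more tool, called after "Call:" in YAML: its name, and indented under it one key for each argument. carry_out: Moves the arm, as the interface text tells. Its arguments: {"type":"object","properties":{"increments":{"type":"array","items":{"type":"object","properties":{"grip":{"type":"number"},"travel":{"type":"array","items":{"type":"number","minimum":-1,"maximum":1}},"twist":{"type":"array","items":{"type":"number","minimum":-1,"maximum":1}}}}},"squeeze":{"type":"number"}},"required":["increments"]}

```bash
mkdir -p pics; cat > h.py <<'E'
import numpy as np, cv2
from station import *
def snap(n,f):
    p,d=camera(n); cv2.imwrite('pics/'+f+'.png',p[:,:,::-1]); np.save('pics/'+f+'.npy',d); return p,d
def world(n,u,v,d):
    C=get_calibration(n);K=np.array(C['K']);T=np.linalg.inv(np.array(C['world_to_cam']))
    x=(u-K[0,2])/K[0,0]*d;y=(v-K[1,2])/K[1,1]*d
    return (T@np.array([x,-y,-d,1]))[:3]
def atz(n,u,v,z):
    a=world(n,u,v,.5);b=world(n,u,v,1.);return a+(b-a)*(z-a[2])/(b[2]-a[2])
E
python3 - <<'E'
from h import *
for n in('top','side'):
    p,d=snap(n,n+'0');C=get_calibration(n);print(n,{k:np.round(v,3).tolist() if not isinstance(v,str) else v for k,v in C.items()})
s=get_state();print({k:np.round(v,3) for k,v in s.items()})
E
```

```text
top {'K': [[426.606, 0.0, 278.628], [0.0, 426.606, 216.901], [0.0, 0.0, 1.0]], 'world_to_cam': [[-0.014, -1.0, 0.017, 0.038], [0.989, -0.011, 0.147, -0.634], [-0.147, 0.019, 0.989, -0.927], [0.0, 0.0, 0.0, 1.0]]}
side {'K': [[485.032, 0.0, 276.043], [0.0, 485.032, 205.279], [0.0, 0.0, 1.0]], 'world_to_cam': [[-0.996, -0.09, 0.005, 0.643], [0.062, -0.639, 0.766, -0.062], [-0.065, 0.764, 0.642, -1.364], [0.0, 0.0, 0.0, 1.0]]}
{'clock': np.float64(0.1), 'joints': array([ 1.174,  0.492,  1.559, -0.   ,  1.092, -0.106]), 'qvel': array([-0.   ,  0.   , -0.001, -0.   , -0.002, -0.   ]), 'effort': array([ 3.0000e-03, -6.1944e+01, -2.6202e+01, -0.0000e+00,  3.0000e-03,
        0.0000e+00]), 'eef_pos': array([0.179, 0.599, 0.231]), 'eef_rot': array([-0.   ,  0.145,  0.989, -0.001]), 'ft_force': array([-0.124, -0.353,  0.359]), 'ft_torque': array([ 0.036, -0.024,  0.033]), 'grip_force': np.float64(0.0), 'width': np.float64(1.001)}
```

View pics/top0.png

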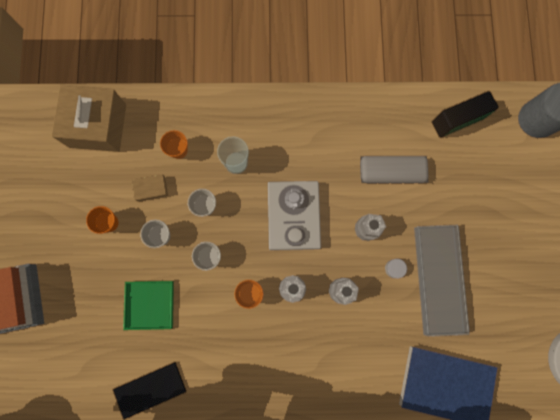

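View pics/side0.png

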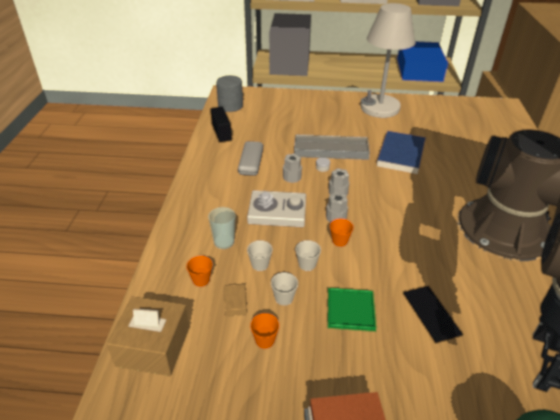

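Top view: white cups at (202,203), (155,234), (206,256); orange look-alikes at (174,145), (101,220), (249,293) are to be left alone. Caps are at (371,227), (292,289), (344,291), the dock post at (293,199), button (295,235), caddy (442,279) and tray (149,305). The bystanders are the case (394,169), tin (397,268), glass (234,155) and battery box (150,188).

```bash
cat >> h.py <<'E'
def cloud(n,d):
    C=get_calibration(n);K=np.array(C['K']);T=np.linalg.inv(np.array(C['world_to_cam']))
    v,u=np.mgrid[:d.shape[0],:d.shape[1]]
    P=np.stack([(u-K[0,2])/K[0,0]*d,-(v-K[1,2])/K[1,1]*d,-d,np.ones_like(d)],-1)@T.T
    return P[...,:3]
def blob(n,d,u,v,r,zlo,zhi):
    P=cloud(n,d)[v-r:v+r,u-r:u+r].reshape(-1,3);q=P[(P[:,2]>zlo)&(P[:,2]<zhi)]
    return q
def circ(q):
    (x,y),R=cv2.minEnclosingCircle(q[:,:2].astype(np.float32)*1000);return x/1000,y/1000,R,len(q)
E
python3 - <<'E'
from h import *
p=cv2.imread('pics/top0.png');d=np.load('pics/top0.npy')
print('table',np.median(cloud('top',d)[330:360,200:240,2]))
for nm,u,v,lo,hi,r in [('capA',371,227,.06,.085,18),('capB',292,289,.06,.085,18),('capC',344,291,.06,.085,18),('cup1',202,203,.048,.07,18),('cup2',155,234,.048,.07,18),('cup3',206,256,.048,.07,18),('post',293,199,.056,.075,20),('btn',295,235,.045,.065,16),('dock',294,215,.024,.036,45),('caddy',442,279,.022,.04,62),('tray',149,305,.009,.022,34),('tin',397,268,.02,.035,15),('glass',234,155,.08,.11,25),('org',249,293,.048,.07,18),('case',394,169,.028,.045,40),('batt',150,188,.018,.035,22)]:
    q=blob('top',d,u,v,r,lo,hi)
    if len(q)<5: print(nm,len(q));continue
    c=circ(q);m=cv2.minAreaRect(q[:,:2].astype(np.float32)*1000)
    print(nm,np.round(q.mean(0),4),'zmed',round(float(np.median(q[:,2])),4),'circ',np.round(c,4),'rect',np.round(m[0],1),np.round(m[1],1),round(m[2],1))
c=[cv2.resize(p[v-24:v+24,u-24:u+24],(384,288*4//3),interpolation=cv2.INTER_CUBIC)[:288] if 0 else cv2.resize(p[v-22:v+22,u-22:u+22],(264,264),interpolation=cv2.INTER_CUBIC) for u,v in[(371,227),(292,289),(344,291),(202,203),(155,234),(206,256)]]
cv2.imwrite('pics/c1.png',np.vstack([np.hstack(c[:3]),np.hstack(c[3:])]))
E
```

```text
table 0.0003353458129896625
capA [ 0.6119 -0.1793  0.072 ] zmed 0.0723 circ [ 6.1270e-01 -1.8000e-01  2.6423e+01  3.9300e+02] rect [ 612.8 -180.4] [46.  52.1] 51.4
capB [0.4741 0.0022 0.0724] zmed 0.0724 circ [4.73900e-01 2.50000e-03 2.57839e+01 3.93000e+02] rect [473.7   1.7] [50.2 44.5] 44.6
capC [ 0.4673 -0.1133  0.0721] zmed 0.0722 circ [ 4.67400e-01 -1.13500e-01  2.59739e+01  4.07000e+02] rect [ 467.2 -113.2] [45.8 51.1] 15.7
cup1 [0.6741 0.2092 0.0544] zmed 0.0549 circ [  0.6703   0.2053  31.8887 149.    ] rect [670.2 205.7] [62.  62.2] 76.3
cup2 [0.6018 0.315  0.0545] zmed 0.0552 circ [  0.6002   0.3091  31.7281 161.    ] rect [600.2 308.5] [61.5 61.9] 75.3
cup3 [0.5507 0.1986 0.0548] zmed 0.0553 circ [  0.5493   0.1941  31.9141 151.    ] rect [549.8 194.4] [60.7 62.3] 89.9
post [ 0.6786 -0.004   0.061 ] zmed 0.0613 circ [ 6.78600e-01 -4.60000e-03  2.11666e+01  1.80000e+02] rect [678.5  -4.2] [35.4 36.1] 48.6
btn [ 0.5933 -0.0053  0.0518] zmed 0.052 circ [ 5.9510e-01 -6.4000e-03  2.0875e+01  1.6000e+02] rect [596.5  -4.8] [38.  30.7] 11.2
dock [ 0.6443 -0.0046  0.0302] zmed 0.
[... 345 characters left out ...]
ct [441.2 331.3] [110.2 112. ] 0.7
tin [ 0.5165 -0.2394  0.0259] zmed 0.0258 circ [ 5.16700e-01 -2.40000e-01  2.27019e+01  3.04000e+02] rect [ 516.9 -239.8] [43.6 44.3] 74.6
glass [0.7809 0.1332 0.0916] zmed 0.0931 circ [7.7680e-01 1.3230e-01 3.5282e+01 2.4100e+02] rect [776.6 131.7] [68.2 68.6] 25.6
org [0.4633 0.1006 0.0546] zmed 0.0553 circ [4.64200e-01 9.98000e-02 3.15725e+01 1.55000e+02] rect [464.4  99.7] [60.7 61.7] 45.1
case [ 0.7505 -0.2456  0.0352] zmed 0.0354 circ [ 7.5390e-01 -2.4630e-01  8.1477e+01  1.6110e+03] rect [ 752.  -245.9] [157.4  63.5] 89.5
batt [0.7135 0.334  0.0252] zmed 0.0252 circ [7.13500e-01 3.35100e-01 4.36025e+01 6.92000e+02] rect [713.9 334.8] [50.1 75.1] 10.1
```

View pics/c1.png

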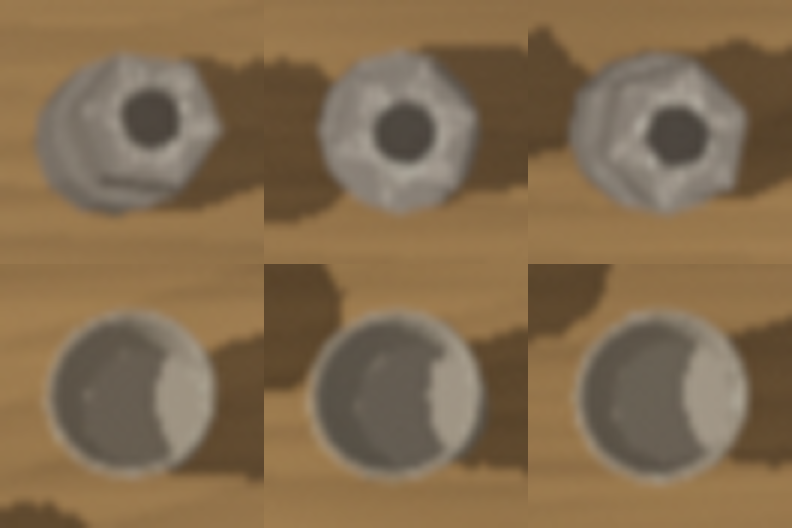

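The crop confirms three steel hex-headed caps (top row) and three white cups (bottom row). Next I'll get the hex angles and the caddy pose.

```bash
cat >> h.py <<'E'
def hexang(q,c):
    z=(q[:,0]-c[0])+1j*(q[:,1]-c[1]);r=abs(z)*1000
    # vertices direction phase -> flats at +30deg
    best=[]
    for a in np.arange(0,60,.5):
        n=np.exp(-1j*np.deg2rad(a+60*np.arange(6)))
        best.append(max_sup(z,n))
    b=np.array(best);i=b.argmin();return np.arange(0,60,.5)[i],b[i]*1000
def max_sup(z,n):
    s=np.sort((z[:,None]*n[None]).real,axis=0);h=s[-4:].mean(0);return (h.mean())
def plan(p):
    s=get_state();e=np.array(s['eef_pos']);w,x,y,zz=s['eef_rot']
    from scipy.spatial.transform import Rotation as Ro
    R=Ro.from_quat([x,y,zz,w]).as_matrix();return (R.T@(np.array(p)-e))/.06, np.degrees(np.arctan2(R[1,1],R[0,1]))
E
python3 - <<'E'
from h import *
d=np.load('pics/top0.npy')
for nm,u,v in [('A',371,227),('B',292,289),('C',344,291)]:
    q=blob('top',d,u,v,18,.06,.085);
    c=q[:,:2].mean(0)
    print(nm,c,hexang(q,c))
P=cloud('top',d)[220:340,411:472].reshape(-1,3);q=P[(P[:,2]>.022)&(P[:,2]<.036)]
m=cv2.minAreaRect(q[:,:2].astype(np.float32)*1000);print(m)
print(plan([.612,-.180,.2]))
E
```

```text
A [ 0.61189822 -0.17925004] (np.float64(51.5), np.float64(22.983044121692064))
B [0.47406239 0.002158  ] (np.float64(14.5), np.float64(22.564854175984205))
C [ 0.46734902 -0.1132551 ] (np.float64(15.5), np.float64(22.800864030961645))
((490.2635192871094, -343.6141357421875), (250.18222045898438, 97.45584869384766), 1.5921740531921387)
(array([-10.63252538, -10.36227802,   0.52266529]), np.float64(73.33973072332941))
```

Call:
carry_out:
  increments:
    - {"grip":1,"travel":[-0.71,-0.69,0.03],"twist":[0,0,0]}
    - {"grip":1,"travel":[-0.71,-0.69,0.03],"twist":[0,0,0]}
    - {"grip":1,"travel":[-0.71,-0.69,0.03],"twist":[0,0,0]}
    - {"grip":1,"travel":[-0.71,-0.69,0.03],"twist":[0,0,0]}
    - {"grip":1,"travel":[-0.71,-0.69,0.03],"twist":[0,0,0]}
  squeeze: 70

```text
clock: 0.72
eef_pos: [0.3244, 0.3377, 0.2222]
eef_rot: [0.0, 0.145, 0.989, 0.0]
ft_force: [2.2, 0.2, 0.0]
width: 0.998
grip_force: 0.0
```

Call:
carry_out:
  increments:
    - {"grip":1,"travel":[-0.71,-0.69,0.03],"twist":[0,0,0]}
    - {"grip":1,"travel":[-0.71,-0.69,0.03],"twist":[0,0,0]}
    - {"grip":1,"travel":[-0.71,-0.69,0.03],"twist":[0,0,0]}
    - {"grip":1,"travel":[-0.71,-0.69,0.03],"twist":[0,0,0]}
    - {"grip":1,"travel":[-0.71,-0.69,0.03],"twist":[0,0,0]}

```text
clock: 1.35
eef_pos: [0.4692, 0.0781, 0.2132]
eef_rot: [0.0, 0.145, 0.989, 0.0]
ft_force: [0.9, 1.3, 0.3]
width: 0.999
grip_force: 0.0
```

Call:
carry_out:
  increments:
    - {"grip":1,"travel":[-0.71,-0.69,0.03],"twist":[0,0,0]}
    - {"grip":1,"travel":[-0.71,-0.69,0.03],"twist":[0,0,0]}
    - {"grip":1,"travel":[-0.71,-0.69,0.03],"twist":[0,0,0]}
    - {"grip":1,"travel":[-0.71,-0.69,0.03],"twist":[0,0,0]}
    - {"grip":1,"travel":[-0.71,-0.69,0.03],"twist":[0,0,0]}

```text
clock: 1.98
eef_pos: [0.6139, -0.1813, 0.2039]
eef_rot: [-0.0, 0.145, 0.989, 0.0]
ft_force: [1.0, 1.0, 0.6]
width: 1.002
grip_force: 0.0
```

Call:
carry_out:
  increments:
    - {"grip":1,"travel":[0,0,0],"twist":[0,0,-0.95]}
    - {"grip":1,"travel":[0,0,0],"twist":[0,0,-0.95]}
    - {"grip":1,"travel":[0,0,0],"twist":[0,0,-0.95]}
    - {"grip":1,"travel":[0,0,0],"twist":[0,0,-0.95]}
    - {"grip":1,"travel":[0,0,0],"twist":[0,0,-0.95]}

```text
clock: 2.6
eef_pos: [0.6131, -0.1793, 0.2039]
eef_rot: [-0.0, -0.021, 1.0, 0.0]
ft_force: [1.1, 0.3, -0.4]
width: 1.002
grip_force: 0.0
```

Call:
carry_out:
  increments:
    - {"grip":1,"travel":[0,0,0],"twist":[0,0,-0.95]}
    - {"grip":1,"travel":[0,0,0],"twist":[0,0,-0.95]}
    - {"grip":1,"travel":[0,0,0],"twist":[0,0,-0.95]}
    - {"grip":1,"travel":[0,0,0],"twist":[0,0,-0.95]}
    - {"grip":1,"travel":[0,0,0],"twist":[0,0,-0.95]}

```text
clock: 3.22
eef_pos: [0.6131, -0.1793, 0.2039]
eef_rot: [-0.0, -0.186, 0.983, 0.0]
ft_force: [0.2, 0.1, 0.1]
width: 1.001
grip_force: 0.0
```

```bash
python3 -c "
from h import *
print(get_state()['eef_pos'],get_state()['eef_rot'],plan([.6119,-.1795,.043]),get_state()['joints'])"
```

```text
[ 0.61314413 -0.17930736  0.20388571] [-3.00696165e-04 -1.86213975e-01  9.82509142e-01  2.27345059e-04] (array([0.01911495, 0.0031013 , 2.68144069]), np.float64(111.46382949938989)) [-3.87869797e-01  5.37428956e-01  1.55357940e+00  6.26448336e-05
  1.05133627e+00 -2.33331188e+00]
```

Call:
carry_out:
  increments:
    - {"grip":1,"travel":[0.02,0,0.8],"twist":[0,0,0]}
    - {"grip":1,"travel":[0,0,0.8],"twist":[0,0,0]}
    - {"grip":1,"travel":[0,0,0.7],"twist":[0,0,0]}
    - {"grip":1,"travel":[0,0,0.3],"twist":[0,0,0]}
    - {"grip":1,"travel":[0,0,0.08],"twist":[0,0,0]}

```text
clock: 3.85
eef_pos: [0.6121, -0.1798, 0.043]
eef_rot: [-0.0, -0.185, 0.983, 0.0]
ft_force: [-0.7, -0.2, 0.5]
width: 1.0
grip_force: 0.0
```

Call:
carry_out:
  increments:
    - {"grip":-1,"travel":[0,0,0],"twist":[0,0,0]}
    - {"grip":-1,"travel":[0,0,0],"twist":[0,0,0]}
    - {"grip":-1,"travel":[0,0,0],"twist":[0,0,0]}
    - {"grip":-1,"travel":[0,0,0],"twist":[0,0,0]}
    - {"grip":-1,"travel":[0,0,0],"twist":[0,0,0]}

```text
clock: 4.47
eef_pos: [0.6129, -0.1801, 0.0452]
eef_rot: [0.001, -0.185, 0.983, -0.001]
ft_force: [-0.5, 0.3, 5.3]
width: 0.526
grip_force: 71.2
```

```bash
python3 -c "
from h import *
print({k:np.round(v,3) for k,v in get_state().items() if k[:2] in('ee','ft','wi','gr')})
p,d=snap('side','s1');cv2.imwrite('pics/s1c.png',cv2.resize(p[110:230,220:380,::-1],(800,600),interpolation=2))"
```

```text
{'eef_pos': array([ 0.613, -0.18 ,  0.045]), 'eef_rot': array([ 0.001, -0.185,  0.983, -0.001]), 'ft_force': array([-0.483,  0.319,  5.336]), 'ft_torque': array([ 0.103,  0.163, -0.014]), 'grip_force': np.float64(71.218), 'width': np.float64(0.526)}
```

View pics/s1c.png

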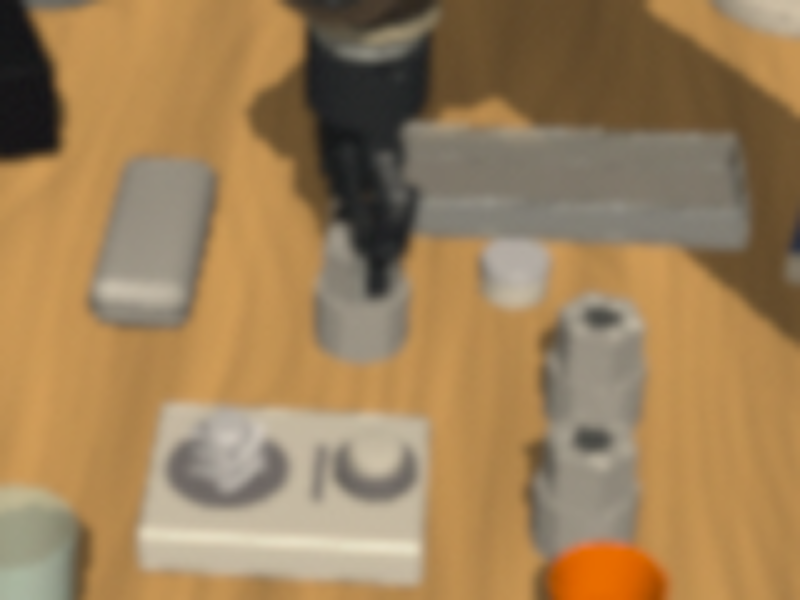

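Call:
carry_out:
  increments:
    - {"grip":-1,"travel":[0,0,-0.3],"twist":[0,0,0]}
    - {"grip":-1,"travel":[0,0,-0.7],"twist":[0,0,0]}
    - {"grip":-1,"travel":[0,0,-0.7],"twist":[0,0,0]}
    - {"grip":-1,"travel":[0,0,-0.1],"twist":[0,0,0]}
    - {"grip":-1,"travel":[0,0,0],"twist":[0,0,0]}

```text
clock: 5.15
eef_pos: [0.612, -0.1797, 0.1521]
eef_rot: [0.0, -0.185, 0.983, -0.0]
ft_force: [0.1, -0.8, -2.1]
width: 0.524
grip_force: 72.0
```

```bash
python3 -c "
from h import *
print({k:np.round(v,4) for k,v in get_state().items() if k[:2] in('ee','ft','wi','gr','jo')})
print(plan([.6787,-.0047,.15]))"
```

```text
{'joints': array([-3.8910e-01,  5.9140e-01,  1.6080e+00,  1.0000e-04,  9.4140e-01,
       -2.3325e+00]), 'eef_pos': array([ 0.612 , -0.1797,  0.1521]), 'eef_rot': array([ 4.000e-04, -1.852e-01,  9.827e-01, -2.000e-04]), 'ft_force': array([ 0.0858, -0.776 , -2.1452]), 'ft_torque': array([ 0.0387, -0.0231, -0.0159]), 'grip_force': np.float64(72.0463), 'width': np.float64(0.5244)}
(array([-2.09650808,  2.3122994 ,  0.03564404]), np.float64(111.3425069202581))
```

Call:
carry_out:
  increments:
    - {"grip":-1,"travel":[-0.4,0.45,0],"twist":[0,0,0]}
    - {"grip":-1,"travel":[-0.5,0.5,0],"twist":[0,0,0]}
    - {"grip":-1,"travel":[-0.5,0.56,0],"twist":[0,0,0]}
    - {"grip":-1,"travel":[-0.5,0.55,0],"twist":[0,0,0]}
    - {"grip":-1,"travel":[-0.2,0.25,0],"twist":[0,0,0]}

```text
clock: 5.78
eef_pos: [0.679, -0.0026, 0.1498]
eef_rot: [-0.001, -0.186, 0.983, 0.0]
ft_force: [-0.8, 0.9, -0.8]
width: 0.525
grip_force: 72.0
```

Call:
carry_out:
  increments:
    - {"grip":-1,"travel":[0,0,0.4],"twist":[0,0,0]}
    - {"grip":-1,"travel":[0,0,0.2],"twist":[0,0,0]}
    - {"grip":-1,"travel":[0,0,0.1],"twist":[0,0,0]}
    - {"grip":-1,"travel":[0,0,0.0],"twist":[0,0,0]}

```text
clock: 6.28
eef_pos: [0.679, -0.0054, 0.1093]
eef_rot: [-0.0, -0.185, 0.983, 0.0]
ft_force: [-0.0, 0.3, -0.0]
width: 0.525
grip_force: 72.0
```

```bash
python3 -c "
from h import *
print({k:np.round(v,4) for k,v in get_state().items() if k[:2] in('ee','ft','wi','gr','jo')})
print(plan([.6787,-.0047,.103]))"
```

```text
{'joints': array([-1.0510e-01,  6.9370e-01,  1.5283e+00,  1.0000e-04,  9.2020e-01,
       -2.0477e+00]), 'eef_pos': array([ 0.679 , -0.0054,  0.1093]), 'eef_rot': array([-3.000e-04, -1.848e-01,  9.828e-01,  1.000e-04]), 'ft_force': array([-0.0289,  0.2747, -0.032 ]), 'ft_torque': array([-0.0529, -0.032 ,  0.0007]), 'grip_force': np.float64(71.9828), 'width': np.float64(0.5247)}
(array([0.0006944 , 0.01204065, 0.10423412]), np.float64(111.29762749808667))
```

Call:
carry_out:
  increments:
    - {"grip":-1,"travel":[0,0.01,0.05],"twist":[0,0,0]}
    - {"grip":-1,"travel":[0,0,0.05],"twist":[0,0,0]}

```text
clock: 6.52
eef_pos: [0.679, -0.0044, 0.1038]
eef_rot: [0.0, -0.185, 0.983, -0.0]
ft_force: [-0.3, -0.6, -1.1]
width: 0.528
grip_force: 72.0
```

Call:
carry_out:
  increments:
    - {"grip":-1,"travel":[0,0,0.05],"twist":[0,0,0]}
    - {"grip":-1,"travel":[0,0,0.05],"twist":[0,0,0]}

```text
clock: 6.78
eef_pos: [0.6791, -0.0043, 0.0977]
eef_rot: [0.0, -0.185, 0.983, -0.0]
ft_force: [1.1, 0.2, 10.9]
width: 0.522
grip_force: 73.5
```

Call:
carry_out:
  increments:
    - {"grip":-1,"travel":[0,0,0.05],"twist":[0,0,0]}
    - {"grip":-1,"travel":[0,0,0],"twist":[0,0,0]}

```text
clock: 7.02
eef_pos: [0.6804, -0.0042, 0.0955]
eef_rot: [0.002, -0.185, 0.983, -0.0]
ft_force: [5.6, 0.7, 3.6]
width: 0.523
grip_force: 72.7
```

Call:
carry_out:
  increments:
    - {"grip":-1,"travel":[-0.015,-0.006,0],"twist":[0,0,1]}
    - {"grip":-1,"travel":[0,0,0.009],"twist":[0,0,1]}
    - {"grip":-1,"travel":[0,0,0.009],"twist":[0,0,1]}
    - {"grip":-1,"travel":[0,0,0.009],"twist":[0,0,1]}
    - {"grip":-1,"travel":[0,0,0.009],"twist":[0,0,1]}

```text
clock: 7.65
eef_pos: [0.6833, -0.005, 0.0947]
eef_rot: [0.005, -0.014, 1.0, -0.002]
ft_force: [12.1, -4.5, 10.1]
width: 0.527
grip_force: 102.5
```

Call:
carry_out:
  increments:
    - {"grip":-1,"travel":[0,0,0.009],"twist":[0,0,1]}
    - {"grip":-1,"travel":[0,0,0.009],"twist":[0,0,1]}
    - {"grip":-1,"travel":[0,0,0.009],"twist":[0,0,1]}
    - {"grip":-1,"travel":[0,0,0.009],"twist":[0,0,1]}
    - {"grip":-1,"travel":[0,0,0.009],"twist":[0,0,1]}

```text
clock: 8.28
eef_pos: [0.6822, -0.0043, 0.0943]
eef_rot: [0.004, 0.162, 0.987, -0.0]
ft_force: [-2.1, 2.7, 32.4]
width: 0.526
grip_force: 95.5
```

```bash
python3 -c "
from h import *
print({k:np.round(v,4) for k,v in get_state().items() if k[:2] in('ee','ft','wi','gr','jo')})
print(plan([.68,-.0044,.0835]))"
```

```text
{'joints': array([-1.0270e-01,  7.1280e-01,  1.5352e+00, -1.0000e-03,  8.8560e-01,
       -1.3479e+00]), 'eef_pos': array([ 0.6822, -0.0043,  0.0943]), 'eef_rot': array([ 4.000e-03,  1.618e-01,  9.868e-01, -2.000e-04]), 'ft_force': array([-2.1225,  2.6907, 32.3678]), 'ft_torque': array([-0.3241,  0.852 ,  1.5494]), 'grip_force': np.float64(95.5222), 'width': np.float64(0.5261)}
(array([ 0.03624029, -0.01360522,  0.1795454 ]), np.float64(71.38161379462802))
```

```bash
python3 -c "
from h import *
p,d=snap('side','s2');a=cv2.resize(p[165:245,230:330,::-1],(500,400),interpolation=2)
p,d=snap('top','t2');b=cv2.resize(p[165:255,250:340,::-1],(300,300),interpolation=2)
cv2.imwrite('pics/s2c.png',np.hstack([a,cv2.copyMakeBorder(b,0,100,0,0,0)]))"
```

```text
(no output)
```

View pics/s2c.png

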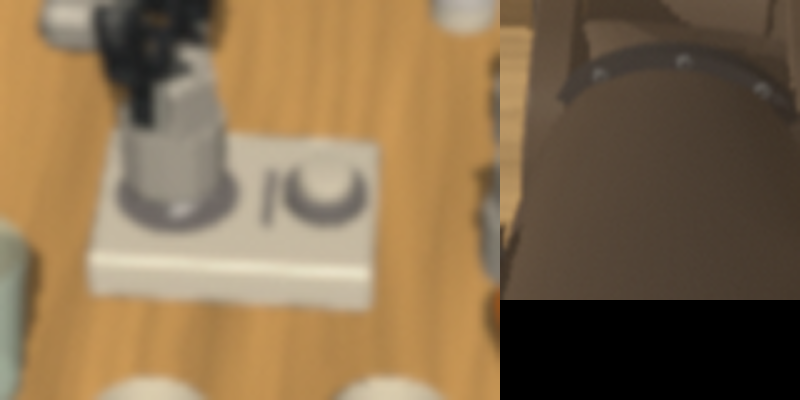

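Call:
carry_out:
  increments:
    - {"grip":-1,"travel":[0,0,-0.08],"twist":[0,0,-1]}
    - {"grip":-1,"travel":[0,0,0],"twist":[0,0,-1]}
    - {"grip":-1,"travel":[0,0,0],"twist":[0,0,-1]}
    - {"grip":-1,"travel":[0,0,0],"twist":[0,0,-1]}

```text
clock: 8.88
eef_pos: [0.6792, -0.0054, 0.0953]
eef_rot: [-0.001, 0.022, 1.0, -0.001]
ft_force: [-7.6, -7.2, 12.0]
width: 0.53
grip_force: 86.0
```

```bash
python3 -c "
from h import *
print({k:np.round(v,4) for k,v in get_state().items() if k[:2] in('ee','ft','wi','gr','jo')})"
```

```text
{'joints': array([-0.1045,  0.7107,  1.5365, -0.0019,  0.8957, -1.6294]), 'eef_pos': array([ 0.6792, -0.0054,  0.0953]), 'eef_rot': array([-7.000e-04,  2.230e-02,  9.997e-01, -7.000e-04]), 'ft_force': array([-7.5694, -7.1913, 11.9714]), 'ft_torque': array([-1.8249,  1.4922, -0.5201]), 'grip_force': np.float64(85.983), 'width': np.float64(0.5296)}
```

Call:
carry_out:
  increments:
    - {"grip":0.4,"travel":[0,0,0],"twist":[0,0,0]}
    - {"grip":0.4,"travel":[0,0,0],"twist":[0,0,0]}
    - {"grip":0.4,"travel":[0,0,0],"twist":[0,0,0]}

```text
clock: 9.25
eef_pos: [0.6799, -0.0041, 0.0942]
eef_rot: [-0.0, 0.023, 1.0, 0.0]
ft_force: [0.4, 0.3, -0.0]
width: 0.7
grip_force: 0.1
```

```bash
python3 -c "
from h import *
print({k:np.round(v,4) for k,v in get_state().items() if k[:2] in('ee','ft','wi','gr','jo')})
p,d=snap('side','s3');b=cv2.resize(p[165:245,230:330,::-1],(750,600),interpolation=2)
P=cloud('side',d);
q=P[165:225,250:285].reshape(-1,3)
q=q[(abs(q[:,0]-.68)<.04)&(abs(q[:,1]+.005)<.04)&(q[:,2]>.035)]
for z in np.arange(.036,.13,.006):
  r=q[abs(q[:,2]-z)<.003]
  if len(r): print(round(z,3),len(r),r.min(0)[:2],r.max(0)[:2])
cv2.imwrite('pics/s3c.png',b)"
```

```text
{'joints': array([-1.0320e-01,  7.1250e-01,  1.5362e+00,  2.0000e-04,  8.9310e-01,
       -1.6273e+00]), 'eef_pos': array([ 0.6799, -0.0041,  0.0942]), 'eef_rot': array([-1.000e-04,  2.340e-02,  9.997e-01,  1.000e-04]), 'ft_force': array([ 0.4298,  0.2984, -0.0436]), 'ft_torque': array([ 0.0454,  0.0008, -0.0111]), 'grip_force': np.float64(0.113), 'width': np.float64(0.7)}
0.036 4 [0.66434397 0.01182657] [0.69006276 0.01657779]
0.042 3 [0.68611941 0.01377266] [0.69538454 0.02041279]
0.048 22 [0.64802954 0.00449987] [0.70181063 0.02708327]
0.054 29 [ 0.64646296 -0.01018893] [0.70505911 0.02590453]
0.06 37 [ 0.64641602 -0.01035205] [0.70499056 0.02963294]
0.066 31 [0.64761056 0.00351651] [0.70472671 0.03007311]
0.072 28 [0.64781206 0.00792205] [0.70400841 0.02955594]
0.078 36 [0.647817   0.00704488] [0.70406259 0.02902322]
0.084 55 [ 6.47532004e-01 -4.05519707e-04] [0.70471214 0.03174037]
0.09 41 [ 0.64822267 -0.01132746] [0.70442537 0.02646007]
0.096 16 [ 6.50495033e-01 -1.87243488e-04] [0.70163955 0.0267952 ]
0.102 30 [0.650743   0.00415092] [0.70095949 0.03440943]
0.108 19 [ 0.65116531 -0.03966285] [0.69675217 0.03260699]
0.114 25 [ 0.65072102 -0.03978669] [0.69675257 0.03439475]
0.12 65 [ 0.65065436 -0.0370902 ] [0.69290044 0.03268784]
0.126 11 [ 0.66634426 -0.03958229] [0.6892807  0.03453146]
```

View pics/s3c.png

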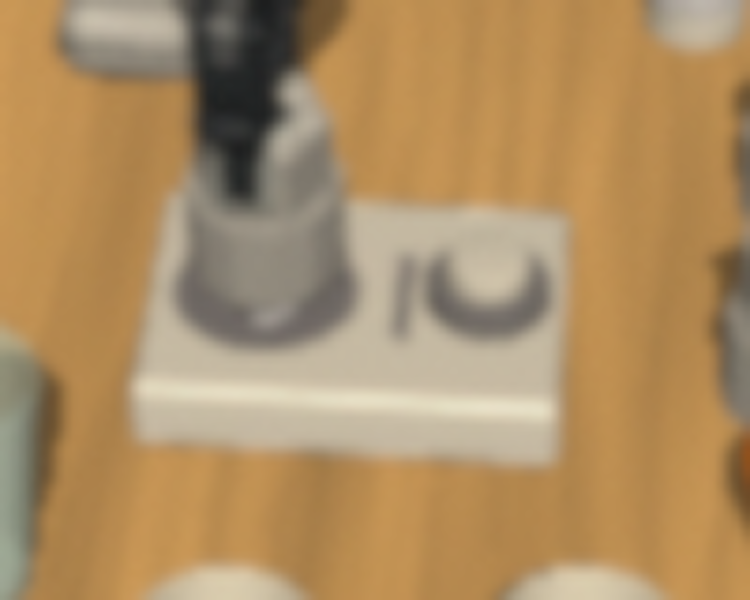

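Call:
carry_out:
  increments:
    - {"grip":-1,"travel":[0,0,0],"twist":[0,0,0]}
    - {"grip":-1,"travel":[0,0,0],"twist":[0,0,0]}
    - {"grip":-1,"travel":[0,0,0],"twist":[0,0,0]}
    - {"grip":-1,"travel":[0,0,0],"twist":[0,0,0]}
  squeeze: 70

```text
clock: 9.8
eef_pos: [0.68, -0.0041, 0.0948]
eef_rot: [0.0, 0.023, 1.0, 0.0]
ft_force: [-1.2, 2.5, 5.1]
width: 0.527
grip_force: 70.6
```

```bash
cat > st.py <<'E'
from h import *
print({k:np.round(v,4).tolist() for k,v in get_state().items() if k[:2] in('ee','ft','wi','gr')},'j6',round(get_state()['joints'][5],3),'psi',round(plan([0,0,0])[1],1))
E
python3 st.py
```

```text
{'eef_pos': [0.68, -0.0041, 0.0948], 'eef_rot': [0.0003, 0.0232, 0.9997, 0.0002], 'ft_force': [-1.2439, 2.5483, 5.086], 'ft_torque': [0.4708, 0.1335, -0.0402], 'grip_force': 70.5863, 'width': 0.5273} j6 -1.628 psi 87.3
```

Call:
carry_out:
  increments:
    - {"grip":-1,"travel":[0,0,0.009],"twist":[0,0,1]}
    - {"grip":-1,"travel":[0,0,0.009],"twist":[0,0,1]}
    - {"grip":-1,"travel":[0,0,0.009],"twist":[0,0,1]}

```text
clock: 10.18
eef_pos: [0.6806, -0.003, 0.0939]
eef_rot: [0.001, 0.128, 0.992, 0.001]
ft_force: [0.6, 11.1, 11.0]
width: 0.522
grip_force: 72.8
```

```bash
python3 st.py
```

```text
{'eef_pos': [0.6806, -0.003, 0.0939], 'eef_rot': [0.0011, 0.1279, 0.9918, 0.0007], 'ft_force': [0.582, 11.0501, 10.9946], 'ft_torque': [2.0008, -0.3999, 1.4499], 'grip_force': 72.7655, 'width': 0.5223} j6 -1.417 psi 75.3
```

Call:
carry_out:
  increments:
    - {"grip":-1,"travel":[0,0,0.009],"twist":[0,0,1]}
    - {"grip":-1,"travel":[0,0,0.009],"twist":[0,0,1]}
    - {"grip":-1,"travel":[0,0,0.009],"twist":[0,0,1]}

```text
clock: 10.55
eef_pos: [0.6807, -0.0037, 0.0915]
eef_rot: [0.001, 0.23, 0.973, 0.0]
ft_force: [4.7, 6.2, 2.6]
width: 0.526
grip_force: 79.0
```

```bash
python3 st.py
```

```text
{'eef_pos': [0.6807, -0.0037, 0.0915], 'eef_rot': [0.0011, 0.2304, 0.9731, 0.0001], 'ft_force': [4.6988, 6.2198, 2.6396], 'ft_torque': [0.555, -0.5291, 1.2916], 'grip_force': 78.9827, 'width': 0.5259} j6 -1.208 psi 63.4
```

Call:
carry_out:
  increments:
    - {"grip":-1,"travel":[0,0,0.009],"twist":[0,0,1]}
    - {"grip":-1,"travel":[0,0,0.009],"twist":[0,0,1]}
    - {"grip":-1,"travel":[0,0,0.009],"twist":[0,0,1]}
  squeeze: 100

```text
clock: 10.92
eef_pos: [0.6813, -0.0041, 0.0902]
eef_rot: [0.002, 0.331, 0.944, 0.0]
ft_force: [7.3, 3.4, 2.9]
width: 0.518
grip_force: 104.7
```

```bash
python3 st.py
```

```text
{'eef_pos': [0.6813, -0.0041, 0.0902], 'eef_rot': [0.0019, 0.331, 0.9436, 0.0002], 'ft_force': [7.2689, 3.4224, 2.9051], 'ft_torque': [0.145, -1.0207, 1.3825], 'grip_force': 104.7309, 'width': 0.5176} j6 -0.999 psi 51.3
```

Call:
carry_out:
  increments:
    - {"grip":-1,"travel":[0,0,0.009],"twist":[0,0,1]}
    - {"grip":-1,"travel":[0,0,0.009],"twist":[0,0,1]}
    - {"grip":-1,"travel":[0,0,0.009],"twist":[0,0,1]}

```text
clock: 11.3
eef_pos: [0.6819, -0.0049, 0.0887]
eef_rot: [0.003, 0.427, 0.904, 0.0]
ft_force: [9.0, -1.0, 3.4]
width: 0.522
grip_force: 105.9
```

```bash
python3 st.py
```

```text
{'eef_pos': [0.6819, -0.0049, 0.0887], 'eef_rot': [0.0028, 0.4271, 0.9042, 0.0], 'ft_force': [8.9615, -0.9747, 3.3785], 'ft_torque': [-0.7775, -1.0447, 1.8599], 'grip_force': 105.8592, 'width': 0.5215} j6 -0.79 psi 39.4
```

Call:
carry_out:
  increments:
    - {"grip":-1,"travel":[-0.016,0.018,0],"twist":[0,0,0]}
    - {"grip":-1,"travel":[0,0,0],"twist":[0,0,0]}

```text
clock: 11.55
eef_pos: [0.6819, -0.0051, 0.0883]
eef_rot: [0.001, 0.428, 0.904, -0.0]
ft_force: [4.6, -3.0, 4.5]
width: 0.52
grip_force: 103.7
```

```bash
python3 st.py
```

```text
{'eef_pos': [0.6819, -0.0051, 0.0883], 'eef_rot': [0.0008, 0.4277, 0.9039, -0.0002], 'ft_force': [4.6344, -3.036, 4.5417], 'ft_torque': [-1.1307, 0.2745, -0.0142], 'grip_force': 103.7226, 'width': 0.5196} j6 -0.79 psi 39.4
```

Call:
carry_out:
  increments:
    - {"grip":-1,"travel":[0,0,0.009],"twist":[0,0,1]}
    - {"grip":-1,"travel":[0,0,0.009],"twist":[0,0,1]}
    - {"grip":-1,"travel":[0,0,0.009],"twist":[0,0,1]}

```text
clock: 11.92
eef_pos: [0.682, -0.0056, 0.087]
eef_rot: [0.001, 0.52, 0.854, -0.001]
ft_force: [4.6, -6.7, 7.3]
width: 0.521
grip_force: 106.8
```

```bash
python3 st.py
```

```text
{'eef_pos': [0.682, -0.0056, 0.087], 'eef_rot': [0.0015, 0.5197, 0.8544, -0.0006], 'ft_force': [4.5568, -6.7466, 7.3009], 'ft_torque': [-1.623, 0.172, 1.8217], 'grip_force': 106.782, 'width': 0.5208} j6 -0.58 psi 27.4
```

Call:
carry_out:
  increments:
    - {"grip":-1,"travel":[-0.03,0,0.009],"twist":[0,0,1]}
    - {"grip":-1,"travel":[0,0,0.009],"twist":[0,0,1]}
    - {"grip":-1,"travel":[0,0,0.009],"twist":[0,0,1]}
    - {"grip":-1,"travel":[0,0,0.009],"twist":[0,0,1]}
    - {"grip":-1,"travel":[0,0,0.009],"twist":[0,0,1]}

```text
clock: 12.55
eef_pos: [0.6816, -0.007, 0.0843]
eef_rot: [0.0, 0.661, 0.751, -0.001]
ft_force: [-2.1, -8.6, 8.5]
width: 0.518
grip_force: 105.6
```

```bash
python3 st.py
```

```text
{'eef_pos': [0.6816, -0.007, 0.0843], 'eef_rot': [0.0002, 0.6606, 0.7508, -0.001], 'ft_force': [-2.0858, -8.6286, 8.4879], 'ft_torque': [-1.6431, 1.1111, 1.2535], 'grip_force': 105.5962, 'width': 0.5177} j6 -0.233 psi 7.3
```

Call:
carry_out:
  increments:
    - {"grip":-1,"travel":[0,0,0.009],"twist":[0,0,1]}
    - {"grip":-1,"travel":[0,0,0.009],"twist":[0,0,1]}
    - {"grip":-1,"travel":[0,0,0.009],"twist":[0,0,1]}

```text
clock: 12.92
eef_pos: [0.6815, -0.008, 0.0826]
eef_rot: [0.001, 0.735, 0.678, -0.002]
ft_force: [-4.8, -12.1, 12.2]
width: 0.523
grip_force: 107.4
```

```bash
python3 st.py
```

```text
{'eef_pos': [0.6815, -0.008, 0.0826], 'eef_rot': [0.0007, 0.7349, 0.6782, -0.0017], 'ft_force': [-4.8, -12.0595, 12.2404], 'ft_torque': [-2.0154, 1.7518, 1.9128], 'grip_force': 107.4492, 'width': 0.523} j6 -0.024 psi -4.6
```

Call:
carry_out:
  increments:
    - {"grip":-1,"travel":[-0.04,-0.015,0.004],"twist":[0,0,1]}
    - {"grip":-1,"travel":[0,0,0.009],"twist":[0,0,1]}
    - {"grip":-1,"travel":[0,0,0.009],"twist":[0,0,1]}
    - {"grip":-1,"travel":[0,0,0.009],"twist":[0,0,1]}
    - {"grip":-1,"travel":[0,0,0.009],"twist":[0,0,1]}

```text
clock: 13.55
eef_pos: [0.6802, -0.0096, 0.08]
eef_rot: [0.0, 0.842, 0.54, -0.001]
ft_force: [-5.9, -9.9, 9.6]
width: 0.524
grip_force: 106.7
```

```bash
python3 st.py
```

```text
{'eef_pos': [0.6802, -0.0096, 0.08], 'eef_rot': [0.0004, 0.8416, 0.5402, -0.0015], 'ft_force': [-5.8518, -9.8817, 9.6111], 'ft_torque': [-0.9902, 1.6534, 1.6383], 'grip_force': 106.7005, 'width': 0.5236} j6 0.321 psi -24.6
```

Call:
carry_out:
  increments:
    - {"grip":-1,"travel":[0,0,0.009],"twist":[0,0,1]}
    - {"grip":-1,"travel":[0,0,0.009],"twist":[0,0,1]}
    - {"grip":-1,"travel":[0,0,0.009],"twist":[0,0,1]}

```text
clock: 13.92
eef_pos: [0.6796, -0.0091, 0.0783]
eef_rot: [-0.0, 0.894, 0.448, -0.002]
ft_force: [-7.2, -8.4, 10.5]
width: 0.522
grip_force: 105.7
```

```bash
python3 st.py
```

```text
{'eef_pos': [0.6796, -0.0091, 0.0783], 'eef_rot': [-0.0003, 0.8938, 0.4485, -0.0017], 'ft_force': [-7.217, -8.4132, 10.5414], 'ft_torque': [-1.1835, 1.8728, 1.1108], 'grip_force': 105.6677, 'width': 0.5221} j6 0.532 psi -36.7
```

Call:
carry_out:
  increments:
    - {"grip":-1,"travel":[-0.02,-0.01,0.004],"twist":[0,0,1]}
    - {"grip":-1,"travel":[0,0,0.009],"twist":[0,0,1]}
    - {"grip":-1,"travel":[0,0,0.009],"twist":[0,0,1]}

```text
clock: 14.3
eef_pos: [0.6786, -0.0101, 0.0768]
eef_rot: [0.0, 0.935, 0.353, -0.002]
ft_force: [-7.1, -9.0, 10.1]
width: 0.52
grip_force: 106.9
```

```bash
python3 st.py
```

```text
{'eef_pos': [0.6786, -0.0101, 0.0768], 'eef_rot': [0.0003, 0.9355, 0.3533, -0.0018], 'ft_force': [-7.0615, -8.9846, 10.1489], 'ft_torque': [-0.772, 1.6687, 1.7934], 'grip_force': 106.932, 'width': 0.5201} j6 0.739 psi -48.6
```

Call:
carry_out:
  increments:
    - {"grip":-1,"travel":[0,0,0.009],"twist":[0,0,1]}
    - {"grip":-1,"travel":[0,0,0.009],"twist":[0,0,1]}
    - {"grip":-1,"travel":[0,0,0.009],"twist":[0,0,1]}

```text
clock: 14.68
eef_pos: [0.6782, -0.0096, 0.0753]
eef_rot: [0.0, 0.967, 0.253, -0.002]
ft_force: [-12.4, -4.9, 13.9]
width: 0.515
grip_force: 107.4
```

```bash
python3 st.py
```

```text
{'eef_pos': [0.6782, -0.0096, 0.0753], 'eef_rot': [0.0001, 0.9674, 0.2534, -0.002], 'ft_force': [-12.3598, -4.9288, 13.8707], 'ft_torque': [-0.9131, 2.0946, 2.0592], 'grip_force': 107.4036, 'width': 0.515} j6 0.949 psi -60.6
```

Call:
carry_out:
  increments:
    - {"grip":-1,"travel":[-0.03,-0.015,0.004],"twist":[0,0,1]}
    - {"grip":-1,"travel":[0,0,0.009],"twist":[0,0,1]}
    - {"grip":-1,"travel":[0,0,0.009],"twist":[0,0,1]}

```text
clock: 15.05
eef_pos: [0.6773, -0.0097, 0.075]
eef_rot: [0.002, 0.988, 0.155, -0.001]
ft_force: [-7.8, -1.5, 19.5]
width: 0.521
grip_force: 114.0
```

```bash
python3 st.py
```

```text
{'eef_pos': [0.6773, -0.0097, 0.075], 'eef_rot': [0.0019, 0.988, 0.1545, -0.0007], 'ft_force': [-7.8081, -1.5161, 19.4571], 'ft_torque': [-1.3711, 1.4081, 4.8453], 'grip_force': 114.0476, 'width': 0.5213} j6 1.154 psi -72.2
```

Call:
carry_out:
  increments:
    - {"grip":-1,"travel":[0,0,0.009],"twist":[0,0,1]}
    - {"grip":-1,"travel":[0,0,0.009],"twist":[0,0,1]}
    - {"grip":-1,"travel":[0,0,0.009],"twist":[0,0,1]}

```text
clock: 15.42
eef_pos: [0.678, -0.0086, 0.0753]
eef_rot: [0.001, 0.999, 0.048, 0.001]
ft_force: [-10.7, 2.7, 34.3]
width: 0.519
grip_force: 109.7
```

```bash
python3 st.py; python3 -c "
from h import *
p,d=snap('side','s4');cv2.imwrite('pics/s4c.png',cv2.resize(p[165:245,230:330,::-1],(500,400),interpolation=2))"
```

```text
{'eef_pos': [0.678, -0.0086, 0.0753], 'eef_rot': [0.0009, 0.9988, 0.0484, 0.0008], 'ft_force': [-10.6726, 2.6986, 34.2763], 'ft_torque': [0.1426, 2.3978, 2.261], 'grip_force': 109.7164, 'width': 0.5187} j6 1.366 psi -84.5
```

View pics/s4c.png

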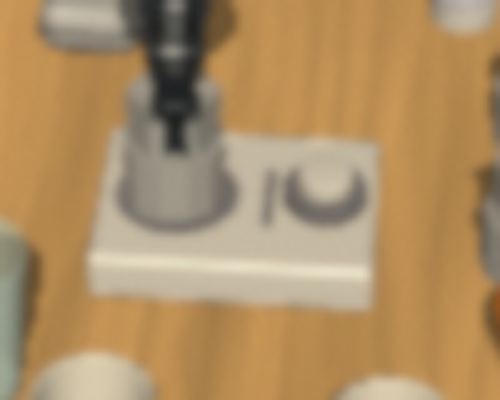

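Call:
carry_out:
  increments:
    - {"grip":0.6,"travel":[0,0,-0.06],"twist":[0,0,0]}
    - {"grip":0.6,"travel":[0,0,0],"twist":[0,0,0]}
    - {"grip":0.6,"travel":[0,0,0],"twist":[0,0,0]}
    - {"grip":0.6,"travel":[0,0,-0.5],"twist":[0,0,0]}
    - {"grip":0.6,"travel":[0,0,-0.9],"twist":[0,0,0]}
  squeeze: 70

```text
clock: 16.1
eef_pos: [0.6769, -0.0091, 0.1582]
eef_rot: [-0.0, 0.999, 0.046, -0.002]
ft_force: [0.5, -0.2, 0.0]
width: 0.8
grip_force: 0.0
```

Call:
carry_out:
  increments:
    - {"grip":1,"travel":[0.9,0,-0.3],"twist":[0,0,0]}
    - {"grip":1,"travel":[0.9,0,0],"twist":[0,0,0]}
    - {"grip":1,"travel":[0.9,0,0],"twist":[0,0,0]}
    - {"grip":1,"travel":[0.9,0,0],"twist":[0,0,0]}
    - {"grip":1,"travel":[0,0,0],"twist":[0,0,0]}

```text
clock: 16.73
eef_pos: [0.895, 0.0113, 0.1731]
eef_rot: [-0.0, 0.999, 0.047, -0.001]
ft_force: [-0.5, 0.5, -0.2]
width: 1.002
grip_force: 0.0
```

```bash
python3 st.py; cat > look.py <<'E'
from h import *
import sys
p,d=snap('top',sys.argv[1]);P=cloud('top',d)
q=P[140:330,250:400].reshape(-1,3)
q=q[(abs(q[:,0]-.679)<.045)&(abs(q[:,1]+.005)<.045)&(q[:,2]>.085)&(q[:,2]<.13)]
if len(q)>20: print('postcap',np.median(q,0),len(q),circ(q))
hsv=cv2.cvtColor(p,cv2.COLOR_RGB2HSV)
m=((P[...,2]>.048)&(P[...,2]<.062)&(hsv[...,1]<90)).astype(np.uint8);m[:,:100]=0;m[:,260:]=0;m[:185]=0
m=cv2.morphologyEx(m,cv2.MORPH_CLOSE,np.ones((3,3)))
n,l,s,c=cv2.connectedComponentsWithStats(m)
for i in range(1,n):
    if s[i,4]>60: print('cup?',c[i].round(),s[i,4],np.round(circ(P[l==i]),4),'lo',)
E
python3 look.py t3
```

```text
{'eef_pos': [0.895, 0.0113, 0.1731], 'eef_rot': [-0.0002, 0.9989, 0.0467, -0.0011], 'ft_force': [-0.4846, 0.4814, -0.1981], 'ft_torque': [0.0381, 0.053, -0.0616], 'grip_force': 0.0, 'width': 1.0015} j6 1.416 psi -84.6
```

Call:
carry_out:
  increments:
    - {"grip":1,"travel":[0,0.9,-0.3],"twist":[0,0,0]}
    - {"grip":1,"travel":[0,0.9,-0.3],"twist":[0,0,0]}
    - {"grip":1,"travel":[0,0.9,-0.3],"twist":[0,0,0]}
    - {"grip":1,"travel":[-0.9,0.3,0],"twist":[0,0,0]}
    - {"grip":1,"travel":[-0.9,0,0],"twist":[0,0,0]}

```text
clock: 17.4
eef_pos: [0.8059, -0.1783, 0.2303]
eef_rot: [-0.0, 0.999, 0.045, -0.001]
ft_force: [2.2, -0.5, 0.3]
width: 0.998
grip_force: 0.0
```

Call:
carry_out:
  increments:
    - {"grip":1,"travel":[-0.9,0,0],"twist":[0,0,0]}
    - {"grip":1,"travel":[-0.9,0,0],"twist":[0,0,0]}
    - {"grip":1,"travel":[-0.9,0,0],"twist":[0,0,0]}
    - {"grip":1,"travel":[-0.9,0,0],"twist":[0,0,0]}
    - {"grip":1,"travel":[0,0,0],"twist":[0,0,0]}

```text
clock: 18.02
eef_pos: [0.589, -0.1959, 0.2331]
eef_rot: [-0.0, 0.999, 0.046, -0.0]
ft_force: [0.6, -0.6, 0.9]
width: 1.003
grip_force: 0.0
```

```bash
python3 st.py;python3 look.py t3
```

```text
{'eef_pos': [0.589, -0.1959, 0.2331], 'eef_rot': [-0.0001, 0.999, 0.0457, -0.0004], 'ft_force': [0.6074, -0.558, 0.8554], 'ft_torque': [-0.0017, -0.0114, -0.0393], 'grip_force': 0.0, 'width': 1.0035} j6 1.052 psi -84.8
postcap [ 0.68047039 -0.00244037  0.10378265] 413 (0.6815148315429688, -0.0021594927310943602, 25.937686920166016, 413)
cup? [206. 194.] 65 [ 0.6999  0.1906 31.0012 65.    ] lo
cup? [152. 232.] 156 [  0.5505   0.1937 156.8695 156.    ] lo
cup? [204. 255.] 151 [5.27500e-01 1.35500e-01 9.42233e+01 1.51000e+02] lo
```

```bash
cat > pc.py <<'E'
from h import *
import sys
d=np.load('pics/%s.npy'%sys.argv[1]);P=cloud('top',d)
q=P[140:330,250:400].reshape(-1,3);k=(abs(q[:,0]-.68)<.045)&(abs(q[:,1]+.004)<.045)
t=q[k&(q[:,2]>.09)&(q[:,2]<.13)];c=t[:,:2].mean(0)
A=np.c_[t[:,:2]-c,np.ones(len(t))];s=np.linalg.lstsq(A,t[:,2],rcond=None)[0];print('tilt,z',s,hexang(t,c),c)
b=q[(abs(q[:,0]-.645)<.075)&(abs(q[:,1]+.005)<.055)&(q[:,2]<.034)&(q[:,2]>.02)];print('dock',np.median(b[:,2]),np.percentile(b[:,2],[10,90]))
for nm,u,v in(('B',292,289),('C',344,291)):
    e=blob('top',d,u,v,18,.065,.08)
    if len(e)>50: print(nm,np.median(e,0))
E
python3 pc.py t3
python3 - <<'E'
from h import *
p=cv2.imread('pics/t3.png');cv2.imwrite('pics/t3c.png',cv2.resize(p[150:330,80:340],(780,540),interpolation=2))
E
```

```text
tilt,z [ 0.04420418 -0.05161221  0.10346364] (np.float64(36.5), np.float64(22.849352104620355)) [ 0.68069269 -0.0021532 ]
dock 0.03029430336111638 [0.02813695 0.03245329]
B [0.47443211 0.00192595 0.07229427]
C [ 0.46682583 -0.11330976  0.07229346]
```

View pics/t3c.png

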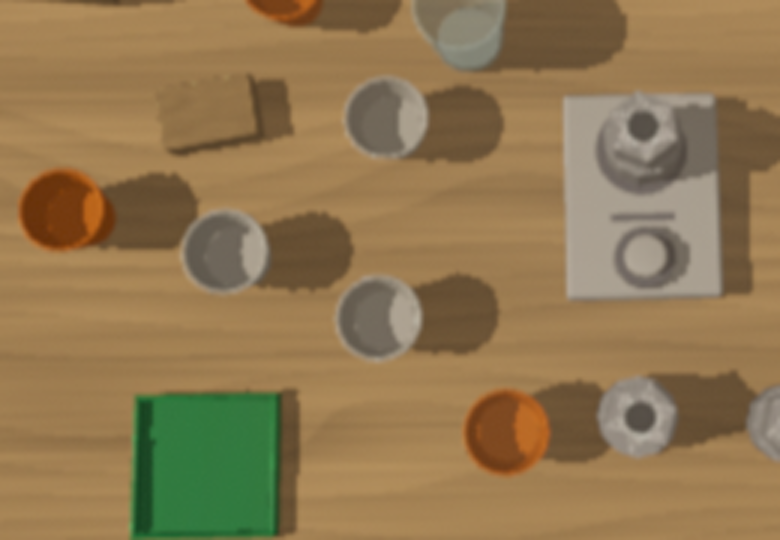

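```bash
python3 -c "
from h import *
print(plan([.680,-.0040,.2]))"
```

```text
(array([ 1.76676105, -3.05277807,  0.55463479]), np.float64(-84.7416657747581))
```

Call:
carry_out:
  increments:
    - {"grip":1,"travel":[0.44,-0.76,0.1],"twist":[0,0,-0.3]}
    - {"grip":1,"travel":[0.44,-0.76,0.1],"twist":[0,0,0]}
    - {"grip":1,"travel":[0.44,-0.76,0.1],"twist":[0,0,0]}
    - {"grip":1,"travel":[0.45,-0.77,0.2],"twist":[0,0,0]}
    - {"grip":1,"travel":[0,0,0],"twist":[0,0,0]}

```text
clock: 18.7
eef_pos: [0.6796, 0.0012, 0.2006]
eef_rot: [-0.0, 0.998, 0.059, -0.001]
ft_force: [-0.5, -1.3, -0.2]
width: 1.002
grip_force: 0.0
```

```bash
python3 -c "
from h import *
print(plan([.680,-.0040,.077]))"
```

```text
(array([-0.00213456,  0.08754865,  2.05943131]), np.float64(-83.2134952577116))
```

Call:
carry_out:
  increments:
    - {"grip":1,"travel":[0,0.09,0.9],"twist":[0,0,0]}
    - {"grip":1,"travel":[0,0,0.8],"twist":[0,0,0]}
    - {"grip":1,"travel":[0,0,0.36],"twist":[0,0,0]}
    - {"grip":1,"travel":[0,0,0],"twist":[0,0,0]}
  squeeze: 80

```text
clock: 19.2
eef_pos: [0.679, -0.0086, 0.0769]
eef_rot: [-0.0, 0.998, 0.057, -0.001]
ft_force: [0.0, -0.1, 0.8]
width: 1.0
grip_force: 0.0
```

Call:
carry_out:
  increments:
    - {"grip":-1,"travel":[0,0,0],"twist":[0,0,0]}
    - {"grip":-1,"travel":[0,0,0],"twist":[0,0,0]}
    - {"grip":-1,"travel":[0,0,0],"twist":[0,0,0]}
    - {"grip":-1,"travel":[0,0,0],"twist":[0,0,0]}
    - {"grip":-1,"travel":[0,0,0],"twist":[0,0,0]}

```text
clock: 19.82
eef_pos: [0.6804, -0.0061, 0.081]
eef_rot: [-0.001, 0.998, 0.057, 0.002]
ft_force: [-0.3, 11.8, 11.9]
width: 0.521
grip_force: 86.0
```

```bash
python3 st.py
```

```text
{'eef_pos': [0.6804, -0.0061, 0.081], 'eef_rot': [-0.001, 0.9984, 0.0573, 0.0016], 'ft_force': [-0.316, 11.8324, 11.9222], 'ft_torque': [2.296, 0.7824, 0.1645], 'grip_force': 86.0304, 'width': 0.5209} j6 1.347 psi -83.4
```

Call:
carry_out:
  increments:
    - {"grip":-1,"travel":[0,0,0.02],"twist":[0,0,1]}
    - {"grip":-1,"travel":[0,0,0.02],"twist":[0,0,1]}
    - {"grip":-1,"travel":[0,0,0.01],"twist":[0,0,1]}

```text
clock: 20.2
eef_pos: [0.6802, -0.0054, 0.0799]
eef_rot: [-0.002, 0.999, -0.048, 0.002]
ft_force: [-11.5, 16.5, 31.3]
width: 0.52
grip_force: 88.6
```

```bash
python3 st.py
```

```text
{'eef_pos': [0.6802, -0.0054, 0.0799], 'eef_rot': [-0.0015, 0.9989, -0.0478, 0.0017], 'ft_force': [-11.4926, 16.5273, 31.3228], 'ft_torque': [4.6703, 1.543, 1.7416], 'grip_force': 88.6371, 'width': 0.5202} j6 1.557 psi -95.5
```

Call:
carry_out:
  increments:
    - {"grip":-1,"travel":[0,-0.06,-0.03],"twist":[0,0,0]}
    - {"grip":-1,"travel":[0,0,0],"twist":[0,0,0]}

```text
clock: 20.45
eef_pos: [0.68, -0.0049, 0.0799]
eef_rot: [-0.0, 0.999, -0.048, 0.001]
ft_force: [-7.8, -4.5, 14.4]
width: 0.522
grip_force: 86.5
```

```bash
python3 st.py
```

```text
{'eef_pos': [0.68, -0.0049, 0.0799], 'eef_rot': [-0.0, 0.9988, -0.0482, 0.0009], 'ft_force': [-7.8402, -4.5038, 14.3545], 'ft_torque': [0.7434, 0.9901, -0.3344], 'grip_force': 86.525, 'width': 0.5216} j6 1.563 psi -95.5
```

Call:
carry_out:
  increments:
    - {"grip":-1,"travel":[0,0,0],"twist":[0,0,1]}
    - {"grip":-1,"travel":[0,0,0.009],"twist":[0,0,1]}
    - {"grip":-1,"travel":[0,0,0.009],"twist":[0,0,1]}

```text
clock: 20.82
eef_pos: [0.6807, -0.0048, 0.0792]
eef_rot: [0.001, 0.989, -0.15, 0.002]
ft_force: [-9.3, -1.5, 17.7]
width: 0.518
grip_force: 111.9
```

```bash
python3 st.py
```

```text
{'eef_pos': [0.6807, -0.0048, 0.0792], 'eef_rot': [0.0006, 0.9886, -0.1504, 0.0019], 'ft_force': [-9.3005, -1.4514, 17.7394], 'ft_torque': [0.7179, 0.3241, 3.4862], 'grip_force': 111.9056, 'width': 0.5185} j6 1.77 psi -107.3
```

Call:
carry_out:
  increments:
    - {"grip":0.6,"travel":[0,0,-0.02],"twist":[0,0,0]}
    - {"grip":0.6,"travel":[0,0,0],"twist":[0,0,0]}
    - {"grip":0.6,"travel":[0,0,-0.3],"twist":[0,0,0]}
    - {"grip":0.6,"travel":[0,0,-0.9],"twist":[0,0,0]}
    - {"grip":0.6,"travel":[0,0,-0.9],"twist":[0,0,0]}

```text
clock: 21.45
eef_pos: [0.68, -0.0045, 0.2057]
eef_rot: [-0.0, 0.988, -0.152, 0.0]
ft_force: [0.4, -0.1, -0.3]
width: 0.8
grip_force: 0.0
```

Call:
carry_out:
  increments:
    - {"grip":1,"travel":[-0.2,0.9,0],"twist":[0,0,0]}
    - {"grip":1,"travel":[-0.2,0.9,0],"twist":[0,0,0]}
    - {"grip":1,"travel":[-0.2,0.9,0],"twist":[0,0,0]}
    - {"grip":1,"travel":[-0.2,0.8,0],"twist":[0,0,0]}
    - {"grip":1,"travel":[0,0,0],"twist":[0,0,0]}

```text
clock: 22.08
eef_pos: [0.57, -0.193, 0.2046]
eef_rot: [0.0, 0.988, -0.154, 0.001]
ft_force: [0.9, -0.1, -0.1]
width: 0.998
grip_force: 0.0
```

```bash
python3 st.py; python3 look.py t4; python3 pc.py t4
```

```text
{'eef_pos': [0.57, -0.193, 0.2046], 'eef_rot': [0.0002, 0.9881, -0.1535, 0.0006], 'ft_force': [0.9057, -0.1224, -0.056], 'ft_torque': [0.0007, -0.003, -0.0144], 'grip_force': 0.0, 'width': 0.9982} j6 1.443 psi -107.7
postcap [ 0.67878274 -0.00310867  0.10219477] 412 (0.680310791015625, -0.003727470397949219, 25.969783782958984, 412)
cup? [206. 194.] 69 [ 0.6994  0.1904 30.9326 69.    ] lo
cup? [152. 232.] 156 [  0.6004   0.3095  31.6571 156.    ] lo
cup? [204. 255.] 146 [  0.5494   0.194   31.778  146.    ] lo
tilt,z [0.01463178 0.00025739 0.102102  ] (np.float64(16.0), np.float64(22.994520252998733)) [ 0.67985196 -0.00345869]
dock 0.030262757047165967 [0.02813025 0.03242329]
B [0.47453667 0.00189102 0.07234968]
C [ 0.46685854 -0.11351455  0.07229383]
```

```bash
python3 -c "
from h import *
print(plan([.595,-.0048,.1]))
d=np.load('pics/t4.npy');q=blob('top',d,295,235,16,.048,.06);print(circ(q),q.mean(0))"
```

```text
(array([-0.56049357, -3.08974277,  1.7408777 ]), np.float64(-107.59936185761462))
(0.594792724609375, -0.0050305876731872555, 16.198572158813477, 146) [ 0.59384886 -0.00524237  0.05211892]
```

Call:
carry_out:
  increments:
    - {"grip":-1,"travel":[-0.14,-0.77,0.1],"twist":[0,0,0]}
    - {"grip":-1,"travel":[-0.14,-0.77,0.2],"twist":[0,0,0]}
    - {"grip":-1,"travel":[-0.14,-0.77,0.3],"twist":[0,0,0]}
    - {"grip":-1,"travel":[-0.14,-0.78,0.4],"twist":[0,0,0]}
    - {"grip":-1,"travel":[0,0,0.7],"twist":[0,0,0]}

```text
clock: 22.75
eef_pos: [0.5962, 0.0009, 0.102]
eef_rot: [-0.0, 0.989, -0.149, 0.002]
ft_force: [-0.2, -0.6, -0.5]
width: -0.001
grip_force: 0.0
```

Call:
carry_out:
  increments:
    - {"grip":-1,"travel":[0,0,0.5],"twist":[0,0,0]}
    - {"grip":-1,"travel":[0,0,0.15],"twist":[0,0,0]}
    - {"grip":-1,"travel":[0,0,0.12],"twist":[0,0,0]}

```text
clock: 23.12
eef_pos: [0.5954, -0.003, 0.0555]
eef_rot: [-0.0, 0.988, -0.152, 0.001]
ft_force: [0.2, 0.1, 0.1]
width: 0.004
grip_force: 0.0
```

```bash
python3 st.py
```

```text
{'eef_pos': [0.5954, -0.003, 0.0555], 'eef_rot': [-0.0001, 0.9885, -0.1515, 0.0005], 'ft_force': [0.2462, 0.1183, 0.1077], 'ft_torque': [-0.0261, -0.0234, -0.0425], 'grip_force': 0.0, 'width': 0.0037} j6 1.759 psi -107.4
```

Call:
carry_out:
  increments:
    - {"grip":-1,"travel":[0,0,0.1],"twist":[0,0,0]}
    - {"grip":-1,"travel":[0,0,0],"twist":[0,0,0]}
    - {"grip":-1,"travel":[0,0,0],"twist":[0,0,0]}

```text
clock: 23.5
eef_pos: [0.5953, -0.0035, 0.0498]
eef_rot: [-0.0, 0.988, -0.152, 0.001]
ft_force: [1.4, 1.4, 2.8]
width: 0.002
grip_force: 1.3
```

```bash
python3 st.py
```

```text
{'eef_pos': [0.5953, -0.0035, 0.0498], 'eef_rot': [-0.0001, 0.9884, -0.1519, 0.0008], 'ft_force': [1.4225, 1.3758, 2.8235], 'ft_torque': [0.2751, -0.1964, -0.0187], 'grip_force': 1.3107, 'width': 0.002} j6 1.759 psi -107.5
```

Call:
carry_out:
  increments:
    - {"grip":-1,"travel":[0,0,0.07],"twist":[0,0,0]}
    - {"grip":-1,"travel":[0,0,0.05],"twist":[0,0,0]}
    - {"grip":-1,"travel":[0,0,0.03],"twist":[0,0,0]}
    - {"grip":-1,"travel":[0,0,0],"twist":[0,0,0]}
    - {"grip":-1,"travel":[0,0,0],"twist":[0,0,0]}

```text
clock: 24.12
eef_pos: [0.5956, -0.0035, 0.0451]
eef_rot: [-0.0, 0.988, -0.152, 0.002]
ft_force: [-14.7, 2.4, 57.9]
width: 0.002
grip_force: 29.2
```

```bash
python3 st.py
```

```text
{'eef_pos': [0.5956, -0.0035, 0.0451], 'eef_rot': [-0.0001, 0.9884, -0.1517, 0.0022], 'ft_force': [-14.7197, 2.4126, 57.9102], 'ft_torque': [0.6019, 2.6263, 0.0121], 'grip_force': 29.2004, 'width': 0.0024} j6 1.759 psi -107.5
```

Call:
carry_out:
  increments:
    - {"grip":-1,"travel":[0,0,-0.5],"twist":[0,0,0]}
    - {"grip":-1,"travel":[0,0,-0.9],"twist":[0,0,0]}
    - {"grip":0.5,"travel":[0,0,-0.7],"twist":[0,0,-0.5]}
    - {"grip":0.5,"travel":[0,0,0],"twist":[0,0,0]}
    - {"grip":0.5,"travel":[0,0,0],"twist":[0,0,0]}

```text
clock: 24.75
eef_pos: [0.5943, -0.0036, 0.1653]
eef_rot: [0.0, 0.991, -0.135, -0.001]
ft_force: [-1.1, -0.4, -0.0]
width: 0.638
grip_force: 0.0
```

```bash
python3 st.py; python3 -c "
from h import *
print(plan([.4742,.002,.046]))"
```

```text
{'eef_pos': [0.5943, -0.0036, 0.1653], 'eef_rot': [0.0, 0.9909, -0.1347, -0.0005], 'ft_force': [-1.0823, -0.3601, -0.0327], 'ft_torque': [-0.0079, 0.0, 0.0031], 'grip_force': 0.0, 'width': 0.638} j6 1.724 psi -105.5
(array([-1.95168108,  0.44406112,  1.99019083]), np.float64(-105.48289055505083))
```

Call:
carry_out:
  increments:
    - {"grip":0.5,"travel":[-0.65,0.15,0],"twist":[0,0,0]}
    - {"grip":0.5,"travel":[-0.65,0.15,0],"twist":[0,0,0]}
    - {"grip":0.5,"travel":[-0.65,0.14,0],"twist":[0,0,0]}
    - {"grip":0.5,"travel":[0,0,0],"twist":[0,0,0]}
    - {"grip":0.5,"travel":[0,0,0.5],"twist":[0,0,0]}

```text
clock: 25.38
eef_pos: [0.4763, 0.002, 0.1363]
eef_rot: [-0.0, 0.991, -0.135, 0.002]
ft_force: [0.9, -0.0, -0.2]
width: 0.746
grip_force: 0.0
```

```bash
python3 -c "
from h import *
print(get_state()['width'],plan([.4742,.002,.046]))"
```

```text
0.7464214349249609 (array([-0.03793867,  0.01064838,  1.50441888]), np.float64(-105.47653922069637))
```

Call:
carry_out:
  increments:
    - {"grip":0.5,"travel":[0,0,0.7],"twist":[0,0,0]}
    - {"grip":0.5,"travel":[0,0,0.6],"twist":[0,0,0]}
    - {"grip":0.5,"travel":[0,0,0.17],"twist":[0,0,0]}
    - {"grip":0.5,"travel":[0,0,0],"twist":[0,0,0]}

```text
clock: 25.88
eef_pos: [0.4752, 0.0022, 0.0473]
eef_rot: [-0.0, 0.991, -0.135, -0.001]
ft_force: [0.3, -0.0, 0.3]
width: 0.747
grip_force: 0.0
```

Call:
carry_out:
  increments:
    - {"grip":-1,"travel":[0,0,0],"twist":[0,0,0]}
    - {"grip":-1,"travel":[0,0,0],"twist":[0,0,0]}
    - {"grip":-1,"travel":[0,0,0],"twist":[0,0,0]}
    - {"grip":-1,"travel":[0,0,0],"twist":[0,0,0]}
  squeeze: 60

```text
clock: 26.38
eef_pos: [0.4757, 0.0022, 0.049]
eef_rot: [-0.0, 0.991, -0.135, 0.001]
ft_force: [-0.5, 0.5, 8.5]
width: 0.524
grip_force: 62.0
```

Call:
carry_out:
  increments:
    - {"grip":-1,"travel":[0,0,-0.3],"twist":[0,0,0]}
    - {"grip":-1,"travel":[0,0,-0.8],"twist":[0,0,0]}
    - {"grip":-1,"travel":[0,0,-0.9],"twist":[0,0,0]}
    - {"grip":-1,"travel":[0,0,0],"twist":[0,0,0]}
    - {"grip":-1,"travel":[0,0,0],"twist":[0,0,0]}

```text
clock: 27.0
eef_pos: [0.4746, 0.0023, 0.1677]
eef_rot: [-0.0, 0.991, -0.134, 0.0]
ft_force: [-0.4, -0.5, -2.5]
width: 0.526
grip_force: 62.2
```

```bash
python3 st.py; python3 -c "
from h import *
print(plan([.568,-.3414,.16]))"
```

```text
{'eef_pos': [0.4746, 0.0023, 0.1677], 'eef_rot': [-0.0, 0.9909, -0.1345, 0.0001], 'ft_force': [-0.401, -0.5276, -2.5108], 'ft_torque': [-0.0433, 0.0016, 0.05], 'grip_force': 62.2213, 'width': 0.5257} j6 1.706 psi -105.5
(array([3.02701044, 5.10644691, 0.12854654]), np.float64(-105.45841261066175))
```

Call:
carry_out:
  increments:
    - {"grip":-1,"travel":[0.43,0.73,0],"twist":[0,0,0]}
    - {"grip":-1,"travel":[0.43,0.73,0],"twist":[0,0,0]}
    - {"grip":-1,"travel":[0.43,0.73,0],"twist":[0,0,0]}
    - {"grip":-1,"travel":[0.43,0.73,0],"twist":[0,0,0]}
    - {"grip":-1,"travel":[0.43,0.73,0],"twist":[0,0,0]}

```text
clock: 27.62
eef_pos: [0.5406, -0.2446, 0.1658]
eef_rot: [-0.001, 0.991, -0.135, -0.001]
ft_force: [0.5, 0.0, -2.5]
width: 0.523
grip_force: 62.2
```

Call:
carry_out:
  increments:
    - {"grip":-1,"travel":[0.43,0.73,0],"twist":[0,0,0]}
    - {"grip":-1,"travel":[0.45,0.73,0],"twist":[0,0,0]}
    - {"grip":-1,"travel":[0,0,0],"twist":[0,0,0]}
    - {"grip":-1,"travel":[0,0,0],"twist":[0,0,0]}

```text
clock: 28.12
eef_pos: [0.5677, -0.341, 0.1659]
eef_rot: [-0.001, 0.991, -0.135, -0.001]
ft_force: [0.9, 0.6, -2.2]
width: 0.529
grip_force: 62.2
```

```bash
python3 st.py; python3 -c "
from h import *
print(plan([.568,-.3414,.053]))"
```

```text
{'eef_pos': [0.5677, -0.341, 0.1659], 'eef_rot': [-0.0009, 0.9909, -0.1347, -0.0015], 'ft_force': [0.8549, 0.5968, -2.2433], 'ft_torque': [-0.0078, -0.0313, 0.0065], 'grip_force': 62.1758, 'width': 0.5285} j6 1.2 psi -105.5
(array([0.01181448, 0.00745283, 1.88118385]), np.float64(-105.47992193396863))
```

Call:
carry_out:
  increments:
    - {"grip":-1,"travel":[0,0,0.7],"twist":[0,0,0]}
    - {"grip":-1,"travel":[0,0,0.7],"twist":[0,0,0]}
    - {"grip":-1,"travel":[0,0,0.35],"twist":[0,0,0]}
    - {"grip":-1,"travel":[0,0,0.15],"twist":[0,0,0]}
    - {"grip":-1,"travel":[0,0,0],"twist":[0,0,0]}

```text
clock: 28.75
eef_pos: [0.5686, -0.3408, 0.0542]
eef_rot: [-0.0, 0.991, -0.134, -0.0]
ft_force: [0.5, -0.8, -1.2]
width: 0.526
grip_force: 62.2
```

Call:
carry_out:
  increments:
    - {"grip":-1,"travel":[0,0,0.02],"twist":[0,0,0]}
    - {"grip":0.5,"travel":[0,0,0],"twist":[0,0,0]}
    - {"grip":0.5,"travel":[0,0,0],"twist":[0,0,0]}
    - {"grip":0.5,"travel":[0,0,0],"twist":[0,0,0]}
    - {"grip":0.5,"travel":[0,0,-0.5],"twist":[0,0,0]}

```text
clock: 29.38
eef_pos: [0.5677, -0.3412, 0.0811]
eef_rot: [-0.001, 0.991, -0.135, -0.002]
ft_force: [0.3, 0.0, 1.0]
width: 0.75
grip_force: 0.0
```

Call:
carry_out:
  increments:
    - {"grip":0.5,"travel":[0,0,-0.7],"twist":[0,0,0]}
    - {"grip":0.5,"travel":[0,0,-0.7],"twist":[0,0,-0.25]}
    - {"grip":0.5,"travel":[0,0,0],"twist":[0,0,0]}
    - {"grip":0.5,"travel":[0,0,0],"twist":[0,0,0]}

```text
clock: 29.88
eef_pos: [0.5682, -0.3415, 0.1661]
eef_rot: [-0.0, 0.992, -0.126, -0.0]
ft_force: [0.4, 0.2, -1.3]
width: 0.752
grip_force: 0.0
```

```bash
python3 st.py; python3 -c "
from h import *
print(plan([.4671,-.1134,.047]))"
```

```text
{'eef_pos': [0.5682, -0.3415, 0.1661], 'eef_rot': [-0.0002, 0.992, -0.1259, -0.0003], 'ft_force': [0.4397, 0.2216, -1.2522], 'ft_torque': [-0.0054, -0.0241, -0.0492], 'grip_force': 0.0, 'width': 0.7517} j6 1.182 psi -104.5
(array([-2.57960818, -3.25975328,  1.98704106]), np.float64(-104.46690296695664))
```

Call:
carry_out:
  increments:
    - {"grip":0.5,"travel":[-0.52,-0.65,0],"twist":[0,0,0]}
    - {"grip":0.5,"travel":[-0.52,-0.65,0],"twist":[0,0,0]}
    - {"grip":0.5,"travel":[-0.52,-0.65,0],"twist":[0,0,0]}
    - {"grip":0.5,"travel":[-0.51,-0.65,0],"twist":[0,0,0]}
    - {"grip":0.5,"travel":[-0.51,-0.66,0],"twist":[0,0,0]}

```text
clock: 30.5
eef_pos: [0.4661, -0.1122, 0.1655]
eef_rot: [-0.0, 0.992, -0.126, -0.001]
ft_force: [1.0, -0.6, 0.2]
width: 0.748
grip_force: 0.0
```

Call:
carry_out:
  increments:
    - {"grip":0.5,"travel":[0,0,0.2],"twist":[0,0,0]}
    - {"grip":0.5,"travel":[0,0,0.8],"twist":[0,0,0]}
    - {"grip":0.5,"travel":[0,0,0.75],"twist":[0,0,0]}
    - {"grip":0.5,"travel":[0,0,0.24],"twist":[0,0,0]}
    - {"grip":0.5,"travel":[0,0,0],"twist":[0,0,0]}

```text
clock: 31.12
eef_pos: [0.4672, -0.1139, 0.0465]
eef_rot: [-0.0, 0.992, -0.126, -0.001]
ft_force: [-0.7, -0.2, 0.9]
width: 0.752
grip_force: 0.0
```

Call:
carry_out:
  increments:
    - {"grip":-1,"travel":[0,0,0],"twist":[0,0,0]}
    - {"grip":-1,"travel":[0,0,0],"twist":[0,0,0]}
    - {"grip":-1,"travel":[0,0,0],"twist":[0,0,0]}
    - {"grip":-1,"travel":[0,0,0],"twist":[0,0,0]}

```text
clock: 31.62
eef_pos: [0.4681, -0.114, 0.0485]
eef_rot: [0.0, 0.992, -0.126, 0.001]
ft_force: [-0.1, -0.5, 8.8]
width: 0.526
grip_force: 62.3
```

Call:
carry_out:
  increments:
    - {"grip":-1,"travel":[0,0,-0.3],"twist":[0,0,0]}
    - {"grip":-1,"travel":[0,0,-0.8],"twist":[0,0,0]}
    - {"grip":-1,"travel":[0,0,-0.9],"twist":[0,0,0]}
    - {"grip":-1,"travel":[0,0,0],"twist":[0,0,0]}
    - {"grip":-1,"travel":[0,0,0],"twist":[0,0,0]}

```text
clock: 32.25
eef_pos: [0.4671, -0.1135, 0.1672]
eef_rot: [-0.0, 0.992, -0.126, 0.0]
ft_force: [-0.4, 1.6, -2.0]
width: 0.524
grip_force: 62.3
```

```bash
python3 st.py; python3 -c "
from h import *
print(plan([.488,-.3437,.16]))
d=snap('top','t5')[1];P=cloud('top',d).reshape(-1,3);q=P[(abs(P[:,0]-.57)<.04)&(abs(P[:,1]+.341)<.045)&(P[:,2]>.06)&(P[:,2]<.09)];print(len(q),q.mean(0),q.std(0))"
```

```text
{'eef_pos': [0.4671, -0.1135, 0.1672], 'eef_rot': [-0.0, 0.9921, -0.1258, 0.0002], 'ft_force': [-0.3584, 1.6283, -1.9681], 'ft_torque': [0.0282, 0.0014, -0.0359], 'grip_force': 62.2519, 'width': 0.5243} j6 1.447 psi -104.5
(array([1.29514029, 3.62847019, 0.11940741]), np.float64(-104.45541523782222))
435 [ 0.56707301 -0.33724909  0.07510861] [0.0122996  0.01332644 0.00375663]
```

Call:
carry_out:
  increments:
    - {"grip":-1,"travel":[0.26,0.72,0],"twist":[0,0,0]}
    - {"grip":-1,"travel":[0.26,0.72,0],"twist":[0,0,0]}
    - {"grip":-1,"travel":[0.26,0.73,0],"twist":[0,0,0]}
    - {"grip":-1,"travel":[0.26,0.73,0],"twist":[0,0,0]}
    - {"grip":-1,"travel":[0.26,0.73,0],"twist":[0,0,0]}

```text
clock: 32.92
eef_pos: [0.4881, -0.3453, 0.1653]
eef_rot: [-0.001, 0.992, -0.126, -0.001]
ft_force: [-0.3, 0.4, -1.2]
width: 0.525
grip_force: 62.3
```

Call:
carry_out:
  increments:
    - {"grip":-1,"travel":[0,0,0.2],"twist":[0,0,0]}
    - {"grip":-1,"travel":[0,0,0.6],"twist":[0,0,0]}
    - {"grip":-1,"travel":[0,0,0.6],"twist":[0,0,0]}
    - {"grip":-1,"travel":[0,0,0.4],"twist":[0,0,0]}
    - {"grip":-1,"travel":[0,0,0.12],"twist":[0,0,0]}

```text
clock: 33.55
eef_pos: [0.4874, -0.3426, 0.052]
eef_rot: [-0.001, 0.992, -0.126, -0.002]
ft_force: [-25.9, 6.6, 78.6]
width: 0.528
grip_force: 72.6
```

Call:
carry_out:
  increments:
    - {"grip":-1,"travel":[0,0,0],"twist":[0,0,0]}
    - {"grip":0.5,"travel":[0,0,0],"twist":[0,0,0]}
    - {"grip":0.5,"travel":[0,0,0],"twist":[0,0,0]}
    - {"grip":0.5,"travel":[0,0,0],"twist":[0,0,0]}
    - {"grip":0.5,"travel":[0,0,-0.5],"twist":[0,0,0]}

```text
clock: 34.17
eef_pos: [0.4878, -0.3432, 0.0804]
eef_rot: [-0.001, 0.992, -0.126, -0.002]
ft_force: [0.6, -0.6, 0.2]
width: 0.749
grip_force: 0.0
```

Call:
carry_out:
  increments:
    - {"grip":0.5,"travel":[0,0,-0.9],"twist":[0,0,0]}
    - {"grip":0.5,"travel":[0,0,-0.9],"twist":[0,0,0]}
    - {"grip":1,"travel":[0,-0.9,0],"twist":[0,0,0]}
    - {"grip":1,"travel":[0,-0.9,0],"twist":[0,0,0]}
    - {"grip":1,"travel":[0,-0.9,0],"twist":[0,0,0]}

```text
clock: 34.8
eef_pos: [0.5292, -0.1856, 0.19]
eef_rot: [-0.0, 0.992, -0.126, 0.0]
ft_force: [0.4, 0.2, -0.5]
width: 0.999
grip_force: 0.0
```

Call:
carry_out:
  increments:
    - {"grip":1,"travel":[0,-0.9,0],"twist":[0,0,0]}
    - {"grip":1,"travel":[0,-0.9,0],"twist":[0,0,0]}
    - {"grip":1,"travel":[0,0,0],"twist":[0,0,0]}

```text
clock: 35.17
eef_pos: [0.5564, -0.0794, 0.1899]
eef_rot: [-0.0, 0.992, -0.124, -0.0]
ft_force: [-0.2, 0.2, 0.4]
width: 0.999
grip_force: 0.0
```

```bash
python3 st.py; python3 look.py t6; python3 pc.py t6; python3 -c "
from h import *
s=snap('side','s6')[0]
p=cv2.imread('pics/t6.png');cv2.imwrite('pics/t6c.png',np.hstack([cv2.resize(p[180:340,330:480],(375,400),interpolation=2),cv2.resize(s[100:240,220:390,::-1],(425,400),interpolation=2)]))"
```

```text
{'eef_pos': [0.5564, -0.0794, 0.1899], 'eef_rot': [-0.0002, 0.9923, -0.1238, -0.0001], 'ft_force': [-0.2479, 0.1562, 0.3773], 'ft_torque': [0.0092, -0.0276, -0.0301], 'grip_force': 0.0, 'width': 0.9986} j6 1.559 psi -104.2
postcap [ 0.67904796 -0.00307475  0.10212019] 410 (0.6803857421875, -0.003917929887771607, 25.906522750854492, 410)
cup? [206. 194.] 65 [ 0.6991  0.1908 31.393  65.    ] lo
cup? [152. 232.] 165 [  0.5524   0.193  156.9031 165.    ] lo
cup? [204. 255.] 151 [5.27300e-01 1.35200e-01 9.39541e+01 1.51000e+02] lo
tilt,z [ 0.02792627 -0.00832295  0.10195884] (np.float64(16.0), np.float64(22.88769895481277)) [ 0.67991859 -0.00343681]
dock 0.030332715651142372 [0.02802236 0.03244943]
```

View pics/t6c.png

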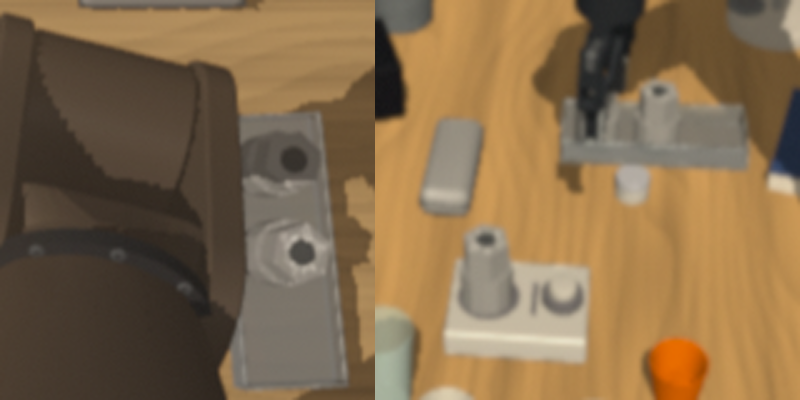

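The crops show both spare caps upright in the caddy and the fitted cap flat on the dock. Now the cups.

```bash
cat > cups.py <<'E'
from h import *
import sys
p,d=snap('top',sys.argv[1]);P=cloud('top',d);hsv=cv2.cvtColor(p,cv2.COLOR_RGB2HSV)
for nm,x,y in(('1',.70,.19),('2',.60,.309),('3',.549,.194),('tray',.4415,.331)):
    k=(np.hypot(P[...,0]-x,P[...,1]-y)<.055)&(P[...,2]>.048)&(P[...,2]<.16)&(hsv[...,1]<90)
    q=P[k]
    if len(q)>30:
        q=q[q[:,2]>np.percentile(q[:,2],90)-.008]; print(nm,np.round(circ(q),4),'z',round(float(np.percentile(q[:,2],85)),4))
E
python3 cups.py t7; python3 -c "
from h import *
print(plan([.5494,.194,.16]))"
```

```text
1 [  0.7008   0.1902  31.6787 125.    ] z 0.0577
2 [  0.6004   0.3095  32.1611 136.    ] z 0.0578
3 [  0.5495   0.1943  31.6724 135.    ] z 0.0576
(array([-1.25726204, -4.44338613,  0.49790096]), np.float64(-104.4576508860783))
```

Call:
carry_out:
  increments:
    - {"grip":1,"travel":[-0.25,-0.89,0],"twist":[0,0,0]}
    - {"grip":1,"travel":[-0.25,-0.89,0],"twist":[0,0,0]}
    - {"grip":1,"travel":[-0.25,-0.89,0],"twist":[0,0,0]}
    - {"grip":1,"travel":[-0.25,-0.89,0],"twist":[0,0,0]}
    - {"grip":1,"travel":[-0.26,-0.89,0],"twist":[0,0,0]}

```text
clock: 35.95
eef_pos: [0.5498, 0.1951, 0.19]
eef_rot: [0.0, 0.992, -0.127, 0.0]
ft_force: [-0.1, -0.4, 0.7]
width: 1.0
grip_force: 0.0
```

Call:
carry_out:
  increments:
    - {"grip":1,"travel":[0,0,0.3],"twist":[0,0,0]}
    - {"grip":1,"travel":[0,0,0.7],"twist":[0,0,0]}
    - {"grip":1,"travel":[0,0,0],"twist":[0,0,0]}

```text
clock: 36.33
eef_pos: [0.5486, 0.1934, 0.1279]
eef_rot: [0.001, 0.992, -0.127, -0.002]
ft_force: [-0.3, -1.0, 1.1]
width: 1.001
grip_force: 0.0
```

```bash
python3 st.py; python3 -c "
from h import *
print(plan([.5494,.1942,.037]))"
```

```text
{'eef_pos': [0.5486, 0.1934, 0.1279], 'eef_rot': [0.0009, 0.9919, -0.1267, -0.0024], 'ft_force': [-0.2648, -1.0228, 1.0914], 'ft_torque': [-0.0522, -0.0032, 0.0086], 'grip_force': 0.0, 'width': 1.0008} j6 2.05 psi -104.6
(array([ 0.01621513, -0.02010127,  1.51423585]), np.float64(-104.55427055896882))
```

Call:
carry_out:
  increments:
    - {"grip":1,"travel":[0.01,-0.01,0.6],"twist":[0,0,0]}
    - {"grip":1,"travel":[0,0,0.6],"twist":[0,0,0]}
    - {"grip":1,"travel":[0,0,0.31],"twist":[0,0,0]}
    - {"grip":1,"travel":[0,0,0],"twist":[0,0,0]}
  squeeze: 30

```text
clock: 36.83
eef_pos: [0.5507, 0.1944, 0.0397]
eef_rot: [0.0, 0.992, -0.127, -0.0]
ft_force: [0.4, 0.5, 0.8]
width: 1.003
grip_force: 0.0
```

Call:
carry_out:
  increments:
    - {"grip":-1,"travel":[0,0,0],"twist":[0,0,0]}
    - {"grip":-1,"travel":[0,0,0],"twist":[0,0,0]}
    - {"grip":-1,"travel":[0,0,0],"twist":[0,0,0]}
    - {"grip":-1,"travel":[0,0,0],"twist":[0,0,0]}

```text
clock: 37.33
eef_pos: [0.5511, 0.1951, 0.0414]
eef_rot: [-0.0, 0.992, -0.126, 0.001]
ft_force: [-0.1, -2.7, 6.8]
width: 0.707
grip_force: 30.8
```

Call:
carry_out:
  increments:
    - {"grip":-1,"travel":[0,0,-0.3],"twist":[0,0,0]}
    - {"grip":-1,"travel":[0,0,-0.6],"twist":[0,0,0]}
    - {"grip":-1,"travel":[0,0,-0.6],"twist":[0,0,0]}
    - {"grip":-1,"travel":[0,0,0],"twist":[0,0,0]}
    - {"grip":-1,"travel":[0,0,0],"twist":[0,0,0]}

```text
clock: 37.95
eef_pos: [0.55, 0.1952, 0.1299]
eef_rot: [-0.0, 0.992, -0.126, 0.0]
ft_force: [0.4, -0.1, -0.9]
width: 0.707
grip_force: 32.9
```

```bash
python3 st.py; python3 -c "
from h import *
print(plan([.4415,.331,.13]))"
```

```text
{'eef_pos': [0.55, 0.1952, 0.1299], 'eef_rot': [-0.0001, 0.992, -0.1259, 0.0002], 'ft_force': [0.412, -0.1412, -0.864], 'ft_torque': [0.0214, -0.033, 0.0015], 'grip_force': 32.8814, 'width': 0.7068} j6 2.051 psi -104.5
(array([-2.31587439e+00, -1.73974879e+00, -1.95408222e-03]), np.float64(-104.46147952162607))
```

Call:
carry_out:
  increments:
    - {"grip":-1,"travel":[-0.58,-0.43,0],"twist":[0,0,0]}
    - {"grip":-1,"travel":[-0.58,-0.43,0],"twist":[0,0,0]}
    - {"grip":-1,"travel":[-0.58,-0.44,0],"twist":[0,0,0]}
    - {"grip":-1,"travel":[-0.58,-0.44,0],"twist":[0,0,0]}
    - {"grip":-1,"travel":[0,0,0],"twist":[0,0,0]}

```text
clock: 38.58
eef_pos: [0.4394, 0.3326, 0.1286]
eef_rot: [0.001, 0.992, -0.124, -0.001]
ft_force: [-0.1, -1.1, -1.5]
width: 0.706
grip_force: 32.9
```

Call:
carry_out:
  increments:
    - {"grip":-1,"travel":[0,0,0.5],"twist":[0,0,0]}
    - {"grip":-1,"travel":[0,0,0.5],"twist":[0,0,0]}
    - {"grip":-1,"travel":[0,0,0.25],"twist":[0,0,0]}
    - {"grip":-1,"travel":[0,0,0.12],"twist":[0,0,0]}
    - {"grip":-1,"travel":[0,0,0],"twist":[0,0,0]}

```text
clock: 39.2
eef_pos: [0.4418, 0.331, 0.0474]
eef_rot: [-0.0, 0.992, -0.126, 0.0]
ft_force: [0.5, 0.2, -0.7]
width: 0.706
grip_force: 32.9
```

```bash
python3 st.py
```

```text
{'eef_pos': [0.4418, 0.331, 0.0474], 'eef_rot': [-0.0, 0.992, -0.126, 0.0001], 'ft_force': [0.4693, 0.1792, -0.7495], 'ft_torque': [-0.0313, -0.0001, -0.0285], 'grip_force': 32.9015, 'width': 0.7057} j6 2.347 psi -104.5
```

Call:
carry_out:
  increments:
    - {"grip":-1,"travel":[0,0,0.02],"twist":[0,0,0]}
    - {"grip":1,"travel":[0,0,0],"twist":[0,0,0]}
    - {"grip":1,"travel":[0,0,0],"twist":[0,0,0]}
    - {"grip":1,"travel":[0,0,0],"twist":[0,0,0]}
    - {"grip":1,"travel":[0,0,-0.5],"twist":[0,0,0]}

```text
clock: 39.83
eef_pos: [0.4407, 0.3307, 0.075]
eef_rot: [0.001, 0.992, -0.126, -0.001]
ft_force: [-0.4, 0.0, 0.1]
width: 0.999
grip_force: 0.0
```

Call:
carry_out:
  increments:
    - {"grip":1,"travel":[0,0,-0.9],"twist":[0,0,0]}
    - {"grip":1,"travel":[0,0,-0.6],"twist":[0,0,0]}
    - {"grip":1,"travel":[0.9,0,0],"twist":[0,0,0]}
    - {"grip":1,"travel":[0.9,0,0],"twist":[0,0,0]}
    - {"grip":1,"travel":[0.4,0.9,0],"twist":[0,0,0]}

```text
clock: 40.45
eef_pos: [0.5583, 0.2461, 0.1656]
eef_rot: [-0.0, 0.992, -0.125, 0.001]
ft_force: [-0.1, -0.5, 0.2]
width: 1.001
grip_force: 0.0
```

Call:
carry_out:
  increments:
    - {"grip":1,"travel":[0,0.9,0],"twist":[0,0,0]}
    - {"grip":1,"travel":[0,0.9,0],"twist":[0,0,0]}
    - {"grip":1,"travel":[0,0.9,0],"twist":[0,0,0]}
    - {"grip":1,"travel":[0,0,0],"twist":[0,0,0]}

```text
clock: 40.95
eef_pos: [0.5147, 0.0864, 0.1663]
eef_rot: [0.0, 0.992, -0.128, -0.0]
ft_force: [-0.0, -0.1, 0.5]
width: 1.001
grip_force: 0.0
```

```bash
python3 st.py; python3 cups.py t8; python3 -c "
from h import *
print(plan([.6004,.3095,.16]))"
```

```text
{'eef_pos': [0.5147, 0.0864, 0.1663], 'eef_rot': [0.0001, 0.9918, -0.1277, -0.0001], 'ft_force': [-0.0189, -0.1061, 0.4779], 'ft_torque': [-0.0241, 0.0176, -0.0075], 'grip_force': 0.0, 'width': 1.0013} j6 1.867 psi -104.7
1 [  0.7014   0.1902  31.7958 126.    ] z 0.0572
2 [  0.6      0.3094  31.9382 137.    ] z 0.0575
tray [  0.4394   0.3303  32.0496 156.    ] z 0.0627
(array([ 0.43969612, -3.93350256,  0.10715579]), np.float64(-104.61444607888309))
```

Call:
carry_out:
  increments:
    - {"grip":1,"travel":[0.09,-0.79,0],"twist":[0,0,0]}
    - {"grip":1,"travel":[0.09,-0.79,0],"twist":[0,0,0]}
    - {"grip":1,"travel":[0.09,-0.79,0],"twist":[0,0,0]}
    - {"grip":1,"travel":[0.09,-0.79,0],"twist":[0,0,0]}
    - {"grip":1,"travel":[0.08,-0.79,0],"twist":[0,0,0]}

```text
clock: 41.62
eef_pos: [0.6002, 0.315, 0.1659]
eef_rot: [-0.0, 0.992, -0.125, 0.0]
ft_force: [0.9, -0.6, 0.3]
width: 0.997
grip_force: 0.0
```

Call:
carry_out:
  increments:
    - {"grip":1,"travel":[0,0,0.3],"twist":[0,0,0]}
    - {"grip":1,"travel":[0,0,0.3],"twist":[0,0,0]}
    - {"grip":1,"travel":[0,0,0],"twist":[0,0,0]}
    - {"grip":1,"travel":[0,0,0],"twist":[0,0,0]}

```text
clock: 42.12
eef_pos: [0.6003, 0.3113, 0.1304]
eef_rot: [-0.0, 0.992, -0.126, 0.0]
ft_force: [0.2, 0.1, -0.1]
width: 1.003
grip_force: 0.0
```

```bash
python3 st.py; python3 -c "
from h import *
print(plan([.600,.3094,.037]))"
```

```text
{'eef_pos': [0.6003, 0.3113, 0.1304], 'eef_rot': [-0.0001, 0.992, -0.1263, 0.0001], 'ft_force': [0.1892, 0.1388, -0.1192], 'ft_torque': [-0.0345, -0.0039, -0.0065], 'grip_force': 0.0, 'width': 1.0031} j6 2.205 psi -104.5
(array([0.00267675, 0.03289705, 1.55744025]), np.float64(-104.51028248068026))
```

Call:
carry_out:
  increments:
    - {"grip":1,"travel":[0,0.03,0.6],"twist":[0,0,0]}
    - {"grip":1,"travel":[0,0,0.6],"twist":[0,0,0]}
    - {"grip":1,"travel":[0,0,0.34],"twist":[0,0,0]}
    - {"grip":1,"travel":[0,0,0],"twist":[0,0,0]}
  squeeze: 30

```text
clock: 42.62
eef_pos: [0.5995, 0.3098, 0.0371]
eef_rot: [0.0, 0.992, -0.126, -0.001]
ft_force: [-0.3, -0.3, 0.7]
width: 0.998
grip_force: 0.0
```

Call:
carry_out:
  increments:
    - {"grip":-1,"travel":[0,0,0],"twist":[0,0,0]}
    - {"grip":-1,"travel":[0,0,0],"twist":[0,0,0]}
    - {"grip":-1,"travel":[0,0,0],"twist":[0,0,0]}
    - {"grip":-1,"travel":[0,0,0],"twist":[0,0,0]}

```text
clock: 43.12
eef_pos: [0.6005, 0.3104, 0.0397]
eef_rot: [-0.001, 0.992, -0.126, 0.001]
ft_force: [-0.4, -0.7, 4.6]
width: 0.712
grip_force: 31.5
```

Call:
carry_out:
  increments:
    - {"grip":-1,"travel":[0,0,-0.3],"twist":[0,0,0]}
    - {"grip":-1,"travel":[0,0,-0.7],"twist":[0,0,0]}
    - {"grip":-1,"travel":[0,0,-0.7],"twist":[0,0,0]}
    - {"grip":-1,"travel":[0,0,-0.3],"twist":[0,0,0]}
    - {"grip":-1,"travel":[0,0,0],"twist":[0,0,0]}

```text
clock: 43.75
eef_pos: [0.5999, 0.3103, 0.1592]
eef_rot: [-0.001, 0.992, -0.126, 0.001]
ft_force: [-0.4, -0.0, -1.4]
width: 0.71
grip_force: 33.0
```

```bash
python3 st.py; python3 -c "
from h import *
print(plan([.4397,.3305,.16]))"
```

```text
{'eef_pos': [0.5999, 0.3103, 0.1592], 'eef_rot': [-0.0007, 0.992, -0.1258, 0.0011], 'ft_force': [-0.4208, -0.0195, -1.3916], 'ft_torque': [-0.0006, 0.0225, -0.0188], 'grip_force': 33.0439, 'width': 0.7096} j6 2.203 psi -104.5
(array([-2.6699571 ,  0.34078906, -0.01974589]), np.float64(-104.45851618722826))
```

Call:
carry_out:
  increments:
    - {"grip":-1,"travel":[-0.66,0.09,0],"twist":[0,0,0]}
    - {"grip":-1,"travel":[-0.67,0.08,0],"twist":[0,0,0]}
    - {"grip":-1,"travel":[-0.67,0.08,0],"twist":[0,0,0]}
    - {"grip":-1,"travel":[-0.67,0.08,0],"twist":[0,0,0]}
    - {"grip":-1,"travel":[0,0,0.2],"twist":[0,0,0]}

```text
clock: 44.38
eef_pos: [0.4371, 0.3311, 0.1449]
eef_rot: [0.0, 0.992, -0.125, -0.001]
ft_force: [0.7, 0.2, -0.7]
width: 0.706
grip_force: 33.0
```

Call:
carry_out:
  increments:
    - {"grip":-1,"travel":[0,0,0.1],"twist":[0,0,0]}
    - {"grip":-1,"travel":[0,0,0],"twist":[0,0,0]}
    - {"grip":-1,"travel":[0,0,0],"twist":[0,0,0]}

```text
clock: 44.75
eef_pos: [0.4402, 0.3308, 0.1394]
eef_rot: [0.0, 0.992, -0.126, -0.0]
ft_force: [-0.0, -0.1, -1.6]
width: 0.707
grip_force: 33.0
```

```bash
python3 st.py; python3 -c "
from h import *
print(plan([.4397,.3310,.067]))"
```

```text
{'eef_pos': [0.4402, 0.3308, 0.1394], 'eef_rot': [0.0001, 0.992, -0.1262, -0.0001], 'ft_force': [-0.0159, -0.1313, -1.5563], 'ft_torque': [0.046, 0.0265, -0.0042], 'grip_force': 33.0348, 'width': 0.7068} j6 2.348 psi -104.5
(array([-0.00894704, -0.00132069,  1.20605696]), np.float64(-104.50269879403557))
```

Aligned within 1 mm; lower it gently.

Call:
carry_out:
  increments:
    - {"grip":-1,"travel":[0,0,0.4],"twist":[0,0,0]}
    - {"grip":-1,"travel":[0,0,0.4],"twist":[0,0,0]}
    - {"grip":-1,"travel":[0,0,0.25],"twist":[0,0,0]}
    - {"grip":-1,"travel":[0,0,0.1],"twist":[0,0,0]}
    - {"grip":-1,"travel":[0,0,0],"twist":[0,0,0]}

```text
clock: 45.38
eef_pos: [0.4398, 0.331, 0.0707]
eef_rot: [-0.0, 0.992, -0.126, -0.0]
ft_force: [0.8, 0.1, 0.2]
width: 0.706
grip_force: 33.0
```

```bash
python3 st.py
```

```text
{'eef_pos': [0.4398, 0.331, 0.0707], 'eef_rot': [-0.0, 0.992, -0.1259, -0.0], 'ft_force': [0.8212, 0.1008, 0.1604], 'ft_torque': [-0.021, -0.0324, -0.0071], 'grip_force': 33.0344, 'width': 0.7056} j6 2.348 psi -104.5
```

Call:
carry_out:
  increments:
    - {"grip":-1,"travel":[0,0,0.03],"twist":[0,0,0]}
    - {"grip":-1,"travel":[0,0,0.02],"twist":[0,0,0]}
    - {"grip":-1,"travel":[0,0,0],"twist":[0,0,0]}

```text
clock: 45.75
eef_pos: [0.4396, 0.331, 0.0679]
eef_rot: [-0.0, 0.992, -0.126, 0.0]
ft_force: [-0.1, -0.3, -1.1]
width: 0.707
grip_force: 33.0
```

```bash
python3 st.py
```

```text
{'eef_pos': [0.4396, 0.331, 0.0679], 'eef_rot': [-0.0001, 0.9921, -0.1258, 0.0002], 'ft_force': [-0.0655, -0.3374, -1.1076], 'ft_torque': [-0.0177, 0.0061, 0.0099], 'grip_force': 33.0386, 'width': 0.707} j6 2.348 psi -104.5
```

Call:
carry_out:
  increments:
    - {"grip":1,"travel":[0,0,0.01],"twist":[0,0,0]}
    - {"grip":1,"travel":[0,0,0],"twist":[0,0,0]}
    - {"grip":1,"travel":[0,0,0],"twist":[0,0,0]}
    - {"grip":1,"travel":[0,0,-0.4],"twist":[0,0,0]}
    - {"grip":1,"travel":[0,0,-0.9],"twist":[0,0,0]}

```text
clock: 46.38
eef_pos: [0.4389, 0.3305, 0.1443]
eef_rot: [0.001, 0.992, -0.126, -0.002]
ft_force: [1.3, -0.2, 0.6]
width: 1.002
grip_force: 0.0
```

Call:
carry_out:
  increments:
    - {"grip":1,"travel":[0,0,-0.4],"twist":[0,0,0]}
    - {"grip":1,"travel":[0.9,0,0],"twist":[0,0,0]}
    - {"grip":1,"travel":[0.9,0.4,0],"twist":[0,0,0]}
    - {"grip":1,"travel":[0.4,0.9,0],"twist":[0,0,0]}
    - {"grip":1,"travel":[0,0.9,0],"twist":[0,0,0]}

```text
clock: 47.0
eef_pos: [0.5353, 0.1682, 0.1686]
eef_rot: [-0.0, 0.992, -0.126, 0.0]
ft_force: [1.0, -0.3, -0.0]
width: 0.997
grip_force: 0.0
```

Call:
carry_out:
  increments:
    - {"grip":1,"travel":[0,0.9,0],"twist":[0,0,0]}
    - {"grip":1,"travel":[0,0.9,0],"twist":[0,0,0]}
    - {"grip":1,"travel":[0,0,0],"twist":[0,0,0]}
    - {"grip":1,"travel":[0,0,0],"twist":[0,0,0]}

```text
clock: 47.5
eef_pos: [0.5077, 0.0657, 0.1692]
eef_rot: [-0.0, 0.992, -0.126, 0.0]
ft_force: [0.5, 0.1, 0.8]
width: 1.001
grip_force: 0.0
```

```bash
python3 st.py; python3 cups.py t9; python3 -c "
from h import *
print(plan([.7012,.1902,.19]))"
```

```text
{'eef_pos': [0.5077, 0.0657, 0.1692], 'eef_rot': [-0.0001, 0.992, -0.1262, 0.0002], 'ft_force': [0.5288, 0.0787, 0.7522], 'ft_torque': [0.0309, -0.0096, 0.0651], 'grip_force': 0.0, 'width': 1.0014} j6 1.823 psi -104.5
1 [  0.7014   0.1906  31.5886 119.    ] z 0.0575
tray [  0.4397   0.3299  32.0197 182.    ] z 0.0845
(array([ 2.60682909, -2.80592772, -0.34639013]), np.float64(-104.44172038683806))
```

Call:
carry_out:
  increments:
    - {"grip":1,"travel":[0.52,-0.56,0],"twist":[0,0,0]}
    - {"grip":1,"travel":[0.52,-0.56,0],"twist":[0,0,0]}
    - {"grip":1,"travel":[0.52,-0.57,0],"twist":[0,0,0]}
    - {"grip":1,"travel":[0.52,-0.57,0],"twist":[0,0,0]}
    - {"grip":1,"travel":[0.52,-0.56,0],"twist":[0,0,0]}

```text
clock: 48.18
eef_pos: [0.7017, 0.1933, 0.1687]
eef_rot: [-0.0, 0.992, -0.125, -0.0]
ft_force: [0.1, -0.7, 0.7]
width: 0.998
grip_force: 0.0
```

Call:
carry_out:
  increments:
    - {"grip":1,"travel":[0,0,0.3],"twist":[0,0,0]}
    - {"grip":1,"travel":[0,0,0.3],"twist":[0,0,0]}
    - {"grip":1,"travel":[0,0,0],"twist":[0,0,0]}
    - {"grip":1,"travel":[0,0,0],"twist":[0,0,0]}

```text
clock: 48.68
eef_pos: [0.7007, 0.1903, 0.1336]
eef_rot: [-0.0, 0.992, -0.126, 0.0]
ft_force: [0.1, 0.2, 0.7]
width: 1.004
grip_force: 0.0
```

```bash
python3 st.py; python3 -c "
from h import *
print(plan([.7014,.1906,.037]))"
```

```text
{'eef_pos': [0.7007, 0.1903, 0.1336], 'eef_rot': [-0.0001, 0.992, -0.126, 0.0002], 'ft_force': [0.1131, 0.1698, 0.738], 'ft_torque': [-0.0169, 0.0501, -0.002], 'grip_force': 0.0, 'width': 1.0038} j6 1.998 psi -104.5
(array([ 0.01007727, -0.00714536,  1.61008755]), np.float64(-104.47243400594922))
```

Call:
carry_out:
  increments:
    - {"grip":1,"travel":[0.01,-0.01,0.6],"twist":[0,0,0]}
    - {"grip":1,"travel":[0,0,0.6],"twist":[0,0,0]}
    - {"grip":1,"travel":[0,0,0.4],"twist":[0,0,0]}
    - {"grip":1,"travel":[0,0,0],"twist":[0,0,0]}

```text
clock: 49.18
eef_pos: [0.7009, 0.1906, 0.0363]
eef_rot: [0.0, 0.992, -0.126, -0.001]
ft_force: [0.4, 0.1, 0.7]
width: 1.003
grip_force: 0.0
```

Call:
carry_out:
  increments:
    - {"grip":-1,"travel":[0,0,0],"twist":[0,0,0]}
    - {"grip":-1,"travel":[0,0,0],"twist":[0,0,0]}
    - {"grip":-1,"travel":[0,0,0],"twist":[0,0,0]}
    - {"grip":-1,"travel":[0,0,0],"twist":[0,0,0]}

```text
clock: 49.68
eef_pos: [0.7026, 0.1908, 0.0397]
eef_rot: [-0.0, 0.992, -0.126, 0.002]
ft_force: [-0.7, -2.1, 6.6]
width: 0.724
grip_force: 31.4
```

Call:
carry_out:
  increments:
    - {"grip":-1,"travel":[0,0,-0.3],"twist":[0,0,0]}
    - {"grip":-1,"travel":[0,0,-0.8],"twist":[0,0,0]}
    - {"grip":-1,"travel":[0,0,-0.8],"twist":[0,0,0]}
    - {"grip":-1,"travel":[0,0,-0.5],"twist":[0,0,0]}
    - {"grip":-1,"travel":[0,0,0],"twist":[0,0,0]}

```text
clock: 50.3
eef_pos: [0.7024, 0.1912, 0.1856]
eef_rot: [-0.001, 0.992, -0.126, 0.003]
ft_force: [0.5, 0.2, -0.9]
width: 0.722
grip_force: 33.2
```

```bash
python3 st.py; python3 -c "
from h import *
print(plan([.4399,.3308,.18]))"
```

```text
{'eef_pos': [0.7024, 0.1912, 0.1856], 'eef_rot': [-0.001, 0.9921, -0.1258, 0.0031], 'ft_force': [0.5431, 0.2114, -0.8567], 'ft_torque': [0.0331, 0.021, -0.0086], 'grip_force': 33.1931, 'width': 0.7218} j6 1.998 psi -104.5
(array([-4.81817924, -1.16031359,  0.06914327]), np.float64(-104.45121171565785))
```

Call:
carry_out:
  increments:
    - {"grip":-1,"travel":[-0.8,-0.19,0],"twist":[0,0,0]}
    - {"grip":-1,"travel":[-0.8,-0.19,0],"twist":[0,0,0]}
    - {"grip":-1,"travel":[-0.8,-0.19,0],"twist":[0,0,0]}
    - {"grip":-1,"travel":[-0.8,-0.19,0],"twist":[0,0,0]}
    - {"grip":-1,"travel":[-0.8,-0.2,0],"twist":[0,0,0]}

```text
clock: 50.92
eef_pos: [0.4816, 0.307, 0.1807]
eef_rot: [0.0, 0.992, -0.126, -0.0]
ft_force: [-0.1, 1.3, 0.4]
width: 0.723
grip_force: 33.2
```

Call:
carry_out:
  increments:
    - {"grip":-1,"travel":[-0.81,-0.2,0],"twist":[0,0,0]}
    - {"grip":-1,"travel":[0,0,0.3],"twist":[0,0,0]}
    - {"grip":-1,"travel":[0,0,0],"twist":[0,0,0]}
    - {"grip":-1,"travel":[0,0,0],"twist":[0,0,0]}

```text
clock: 51.42
eef_pos: [0.4398, 0.3302, 0.1633]
eef_rot: [-0.0, 0.992, -0.126, -0.0]
ft_force: [0.4, 0.6, -0.5]
width: 0.723
grip_force: 33.2
```

```bash
python3 st.py; python3 -c "
from h import *
print(plan([.4402,.3307,.089]))"
```

```text
{'eef_pos': [0.4398, 0.3302, 0.1633], 'eef_rot': [-0.0, 0.992, -0.1262, -0.0], 'ft_force': [0.445, 0.6156, -0.4952], 'ft_torque': [0.029, -0.0213, -0.0176], 'grip_force': 33.2103, 'width': 0.7232} j6 2.348 psi -104.5
(array([ 0.00376217, -0.00956653,  1.23775197]), np.float64(-104.49455676963271))
```

Call:
carry_out:
  increments:
    - {"grip":-1,"travel":[0,-0.01,0.4],"twist":[0,0,0]}
    - {"grip":-1,"travel":[0,0,0.4],"twist":[0,0,0]}
    - {"grip":-1,"travel":[0,0,0.25],"twist":[0,0,0]}
    - {"grip":-1,"travel":[0,0,0.12],"twist":[0,0,0]}
    - {"grip":-1,"travel":[0,0,0.04],"twist":[0,0,0]}

```text
clock: 52.05
eef_pos: [0.4399, 0.331, 0.0905]
eef_rot: [-0.0, 0.992, -0.126, 0.0]
ft_force: [0.8, 0.8, 0.3]
width: 0.721
grip_force: 33.2
```

Call:
carry_out:
  increments:
    - {"grip":-1,"travel":[0,0,0.02],"twist":[0,0,0]}
    - {"grip":-1,"travel":[0,0,0],"twist":[0,0,0]}

```text
clock: 52.3
eef_pos: [0.4398, 0.3311, 0.0897]
eef_rot: [-0.0, 0.992, -0.126, 0.0]
ft_force: [0.5, 0.2, -0.3]
width: 0.721
grip_force: 33.2
```

Call:
carry_out:
  increments:
    - {"grip":1,"travel":[0,0,0],"twist":[0,0,0]}
    - {"grip":1,"travel":[0,0,0],"twist":[0,0,0]}
    - {"grip":1,"travel":[0,0,0],"twist":[0,0,0]}
    - {"grip":1,"travel":[0,0,-0.4],"twist":[0,0,0]}
    - {"grip":1,"travel":[0,0,-0.9],"twist":[0,0,0]}

```text
clock: 52.92
eef_pos: [0.4388, 0.3305, 0.1665]
eef_rot: [0.001, 0.992, -0.126, -0.002]
ft_force: [0.0, 0.7, 0.3]
width: 0.998
grip_force: 0.0
```

Call:
carry_out:
  increments:
    - {"grip":1,"travel":[0,0,-0.4],"twist":[0,0,0]}
    - {"grip":1,"travel":[0.9,0.3,0],"twist":[0,0,0]}
    - {"grip":1,"travel":[0.9,0.4,0],"twist":[0,0,0]}
    - {"grip":1,"travel":[0.4,0.9,0],"twist":[0,0,0]}
    - {"grip":1,"travel":[0,0.9,0],"twist":[0,0,0]}

```text
clock: 53.55
eef_pos: [0.5308, 0.1507, 0.1908]
eef_rot: [0.0, 0.992, -0.126, 0.0]
ft_force: [-0.4, -0.4, -0.7]
width: 1.003
grip_force: 0.0
```

Call:
carry_out:
  increments:
    - {"grip":1,"travel":[0,0.9,0],"twist":[0,0,0]}
    - {"grip":1,"travel":[0,0.9,0],"twist":[0,0,0]}
    - {"grip":1,"travel":[-0.3,0.9,0],"twist":[0,0,0]}
    - {"grip":1,"travel":[-0.3,0,0],"twist":[0,0,0]}

```text
clock: 54.05
eef_pos: [0.4535, 0.0024, 0.1913]
eef_rot: [0.0, 0.992, -0.128, -0.0]
ft_force: [-0.4, 1.8, -0.1]
width: 1.001
grip_force: 0.0
```

```bash
python3 st.py; python3 cups.py t10; python3 pc.py t10; python3 -c "
from h import *
s=snap('side','s10')[0]
p=cv2.imread('pics/t10.png');cv2.imwrite('pics/f.png',np.hstack([cv2.resize(p[120:330,70:350],(400,300),interpolation=2),cv2.resize(s[100:340,130:420,::-1],(400,331),interpolation=2)[:300]]))"
```

```text
{'eef_pos': [0.4535, 0.0024, 0.1913], 'eef_rot': [0.0001, 0.9918, -0.1279, -0.0001], 'ft_force': [-0.4387, 1.7774, -0.0676], 'ft_torque': [-0.0212, 0.0299, -0.0096], 'grip_force': 0.0, 'width': 1.0005} j6 1.687 psi -104.7
tray [  0.4399   0.3299  31.7917 195.    ] z 0.1068
tilt,z [0.0426436  0.00782475 0.10202278] (np.float64(15.5), np.float64(22.901865388836327)) [ 0.67977168 -0.00357252]
dock 0.030289483942592732 [0.02804447 0.03231487]
```

View pics/f.png

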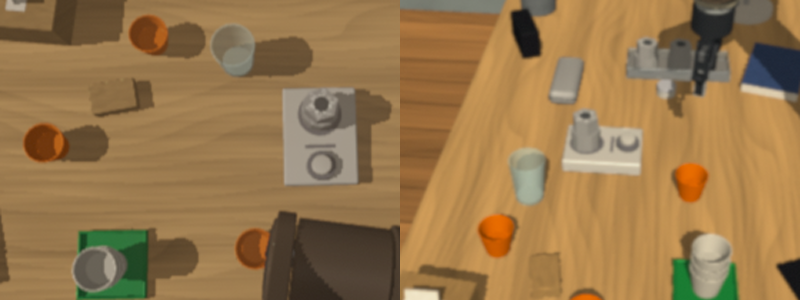

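```bash
python3 -c "
from h import *
for f in('t4','t6','t10'):
    P=cloud('top',np.load('pics/%s.npy'%f)).reshape(-1,3);t=P[(np.hypot(P[:,0]-.68,P[:,1]+.0035)<.021)&(P[:,2]>.09)&(P[:,2]<.12)]
    r=np.hypot(t[:,0]-.68,t[:,1]+.0035);t=t[r>.0]
    A=np.c_[t[:,:2]-[.68,-.0035],np.ones(len(t))]
    for _ in range(4):
        s=np.linalg.lstsq(A,t[:,2],rcond=None)[0];e=abs(t[:,2]-A@s);k=e<max(.0015,2*np.median(e));t,A=t[k],A[k]
    print(f,s,len(t))
"
```

```text
t4 [-0.02035545 -0.01056425  0.10244543] 182
t6 [-0.01152441 -0.00605115  0.1023058 ] 179
t10 [0.01221844 0.02725925 0.10236742] 188
```

```bash
python3 -c "
from station import *
print(close_job())"
```

```text
the job is handed in; nothing more can be done
None
```

The job is handed in: the first cap I tried fitted and is screwed fully home, the start button was pressed down to its stop, the other two caps stand upright in the caddy, and all three white cups are nested in one straight stack on the green tray, with none of the bystanders touched.

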